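# Make up the ring and silver appointment trays

### The job

Make up the trays for this morning's two appointments. On the three-compartment ring tray, stand the ring dish in the large compartment, and the eye loupe and the smallest cup weight in the two small ones, one in each, whichever way round; on the two-compartment silver tray, lay the magnifier flat in the long compartment and stand the largest cup weight in the short one. Everything goes right side up and flat on the felt, the glass and china set down and not dropped, and the incense burner and the middle cup weight stay undisturbed where they are.

Things in the scene. Friction and masses are not known exactly. Their poses are not given: they have to be found in the camera images.
- ring_tray: Ring tray: the shorter, broader shallow felt-lined tray, 196 x 126 mm, fixed. Origin: centre of underside; x along its length, z up. Felt 6 mm above the desk; 5 mm lip and 4 mm dividers rise 6 mm above the felt. Large compartment 112 (x) by 116 (y) mm, centre x = -37, y = 0 mm. Two small ones side by side, each 70 (x) by 56 (y) mm, centres x = +58, y = +30 and -30 mm.
- silver_tray: Silver tray: the longer, narrower shallow felt-lined tray, 256 x 94 mm, fixed. Origin: centre of underside; x along its length, z up. Felt 6 mm above the desk; 5 mm lip and 4 mm divider rise 6 mm above the felt. Long compartment 166 (x) by 84 (y) mm, centre x = -40, y = 0 mm; short compartment 76 (x) by 84 (y) mm, centre x = +85, y = 0 mm.
- ring_dish_mid (a point): Lavender-glazed china ring dish: shallow round dish 84 mm across, 11 mm high (foot 74 mm across), with a smooth upright post in the middle to hang rings on, its top 66 mm above the foot; post 20 mm thick low down, 15 mm near the top, 18 mm here. The point is on the post's axis, 33 mm above the foot; z up. Lift it by the post. 0.16 kg.
- loupe_mid (a point): Watchmaker's eye loupe: small black tapered tube standing on its wide end, 36 mm across at the foot, 30 mm at the top, about 33 mm half-way, 30 mm high; steel band and round glass at the top. The point is its centre, half-way up (15 mm); z up. 0.03 kg.
- small_weight_mid (a point): Small brass cup weight: the smallest of the three open, nearly straight-sided round cups that stand loose, mouth up; 28 mm across at the mouth, 24 mm at the foot, 25 mm high. The point is its centre, half-way up; z up. 0.05 kg.
- large_weight_mid (a point): Large brass cup weight: the largest of the three open, nearly straight-sided round cups that stand loose, mouth up; 50 mm across at the mouth, 46 mm at the foot, 40 mm high. The point is its centre, half-way up; z up. 0.22 kg.
- middle_weight_mid (a point): Spare brass cup weight: the middle one of the three open, nearly straight-sided round cups that stand loose, mouth up; 38 mm across at the mouth, 34 mm at the foot, 32 mm high. The point is its centre, half-way up; z up. It stays where it is.
- magnifier_mid (a point): Brown bakelite hand magnifier lying flat, 140 mm long. The point is half-way along, on the handle's axis, 10 mm above what it lies on; x towards the lens, z up. Handle, round, 20 mm thick, from x = -70 to +5 mm; 13 mm thick brass neck to +14; lens rim, 56 mm across, 16 mm thick, from +14 to +70. It balances within 10 mm of the point; grip across the handle at or just behind it. 0.08 kg.
- burner_mid (a point): Celadon incense burner: squat grey-green covered bowl on three feet with two small ears, 66 mm across the bowl, 73 mm over the ears, 63 mm high. The point is on its axis, 30 mm above the desk; z up. It stays where it is.
Mind the look-alikes: they are no part of the job. What is shaped like the part that bears ring_dish_mid but black, turquoise or yellow is not meant.

How it is judged:
At the end, for the whole second after the job is handed in: Dish in the large cell (20/22 mm of centre along/across), loupe, small weight one per small cell (25/16), magnifier in the long cell (17/22), large weight in the short (16/20); all on the felt (3 mm), level to 0.1 rad (magnifier 0.04), at rest; burner, middle weight within 12 mm of start (angle between each of ring_dish_mid, loupe_mid, small_weight_mid, large_weight_mid, magnifier_mid's own z axis and vertical below 0.1 rad and linear speed of each of ring_dish, loupe, small_weight, large_weight, magnifier below 0.02 m/s and x of ring_dish_mid in the frame of ring_tray between -0.057 and -0.017 m and y of ring_dish_mid in the frame of ring_tray between -0.022 and 0.022 m and z of ring_dish_mid in the frame of ring_tray between 0.036 and 0.042 m and x of large_weight_mid in the frame of silver_tray between 0.069 and 0.101 m and y of large_weight_mid in the frame of silver_tray between -0.02 and 0.02 m and z of large_weight_mid in the frame of silver_tray between 0.023 and 0.029 m and x of magnifier_mid in the frame of silver_tray between -0.057 and -0.023 m and y of magnifier_mid in the frame of silver_tray between -0.022 and 0.022 m and z of magnifier_mid in the frame of silver_tray between 0.013 and 0.019 m and angle between magnifier_mid's own z axis and vertical below 0.04 rad and ((x of loupe_mid in the frame of ring_tray between 0.033 and 0.083 m and y of loupe_mid in the frame of ring_tray between 0.014 and 0.046 m and z of loupe_mid in the frame of ring_tray between 0.018 and 0.024 m and x of small_weight_mid in the frame of ring_tray between 0.033 and 0.083 m and y of small_weight_mid in the frame of ring_tray between -0.046 and -0.014 m and z of small_weight_mid in the frame of ring_tray between 0.0155 and 0.0215 m) or (x of loupe_mid in the frame of ring_tray between 0.033 and 0.083 m and y of loupe_mid in the frame of ring_tray between -0.046 and -0.014 m and z of loupe_mid in the frame of ring_tray between 0.018 and 0.024 m and x of small_weight_mid in the frame of ring_tray between 0.033 and 0.083 m and y of small_weight_mid in the frame of ring_tray between 0.014 and 0.046 m and z of small_weight_mid in the frame of ring_tray between 0.0155 and 0.0215 m)) and distance of each of middle_weight_mid, burner_mid from where it was at the start of the episode below 0.012 m); the robot touches nothing.
It fails at once if the spare middle cup weight is moved by more than 12 mm or tipped (distance of middle_weight_mid from where it was at the start of the episode above 0.012 m or angle between middle_weight_mid's own z axis and vertical above 0.3 rad).
It fails at once if the incense burner is moved by more than 12 mm or tipped (distance of burner_mid from where it was at the start of the episode above 0.012 m or angle between burner_mid's own z axis and vertical above 0.3 rad).
It fails at once if the china ring dish is dropped (falls free faster than 0.7 m/s, that is from more than about 25 mm) (contact force between the fingers and ring_dish below 0.05 N and linear speed of ring_dish above 0.7 m/s).
It fails at once if the magnifier is dropped (falls free faster than 0.7 m/s, that is from more than about 25 mm) (contact force between the fingers and magnifier below 0.05 N and linear speed of magnifier above 0.7 m/s).
It fails at once if the loupe is dropped (falls free faster than 0.7 m/s, that is from more than about 25 mm) (contact force between the fingers and loupe below 0.05 N and linear speed of loupe above 0.7 m/s).
It also fails if it takes over 115 s, if anything falls off the work surface, if the arm or the gripper's body presses on something with over 40 N, if the wrist force passes 120 N, or if a joint passes its speed limit or range.

### The arm

A 6-joint arm with a two-finger parallel gripper is mounted at the origin on the work surface. World frame = base frame: x ahead of the robot, y to its left, z up, the work surface at z = 0. Lengths are in m, angles in rad, forces in N, time in s.
With the tool pointing down it reaches from about 0.225 to 0.725 m from the base axis. Payload 3.1 kg.
Tool frame: the origin (TCP) lies at the very end of the fingers, on their centre line; the grasp point (between the pads) lies 19 mm behind it; z points along the fingers, y is the line along which they close (so a half turn about z gives the same grasp; the last joint's range is limited). The gripper opens to 85 mm and grips with 20 to 120 N. Pads are 22 mm wide; open, the fingers measure 114 mm over their backs; the gripper's body (76 mm by 85 mm) begins 54 mm behind the grasp point. The pads swing forward as they close: fully open they stand 13 mm farther back than shut.
Start: joints at [-1.459, 0.048, 0.099, 1.622, 0, 1.443], TCP at [0.125, -0.51, 0.231] pointing down, gripper open.
Joint ranges: [-2.91, 2.91], [-0.99, 1.94], [-1.21, 1.42], [-2.12, 2.29], [-1.49, 1.47], [-3.14, 3.14]. Speed limits (rad/s): [2.79, 2.79, 3.14, 3.14, 3.14, 3.14].

### API

Orientations are given as a rotation vector (axis times angle).
In Python, from rig import robot gives the robot as it stands.
- The arm moves only by the tool jog_arm, never from a script. Its argument "targets" is text: rows parted by semicolons, each of 5 numbers parted by spaces: the gripper's target within -1 to 1 (fully open at 1, half-way at 0, shut at -1), then the shift along the tool's x, y, z in m, then the turn about the tool's z in rad. A call has 1 to 5 rows; each row is the pose to reach, as a shift and turn from the pose commanded when the call began, along the tool's axes at that moment; what a row does not reach only later rows make up. A row lasts 1/12 s, in which the tool goes at most 41.7 mm and 7.16 degrees, less where a joint would pass 70% of its speed; a pose out of reach is approached as far as the arm can. A call with a gripper value outside its range is refused whole. The fingers move at their own pace and stop on an object; "force" is the grip in N (left out, the last holds). Time passes only in rows, so rows that repeat a pose let the fingers close. It gives the time, the measured TCP pose, the force, the opening and the grip force at its end, in the units of the state.
- robot.get_state(): the state, without advancing time (a new reading comes with each control period).
- robot.get_image(name): name is "scene" or "top" or "wrist"; returns (picture, depth): 480x640x3 uint8, red, green, blue; 480x640 float32, m along the optical axis (not along the pixel's ray), 0 where there is no reading.
- robot.get_calibration(name): a dict with "mtx" (3x3 intrinsics, pixels), "origin" and "rotation" of the camera in the world. Camera axes: x right, y down, z forward; pixel columns grow to the right and rows downward; lengths in m; the calibration is good to about 2 mm. A picture is of the moment at which its call begins: read the wrist's pose just before it. get_calibration takes no time and is no camera call; for the wrist camera it gives the pose at the moment of the call.
- robot.close_job(): hands the job in; it is judged then, once.
The state is a dict: "time_s": time; "joints": joint angles; "joint_velocities": joint speeds; "tau": joint torques, N m; "tool_pos": TCP position; "eef_rot": TCP orientation; "wrist_force": force on the tool from outside, world axes, zero at the start; "wrist_torque": the same for the moment, N m; "width": finger opening in m; "gripper_force": force on a finger pad.
Only numpy, scipy, OpenCV 4.12 (cv2) and the standard library are available. Lean on these libraries where they do the work, as an engineer would, in place of code of your own. Each camera call takes 0.05 s, during which the arm holds its last target. There are 200 camera calls.

## Working session

There is one attempt and no reset: what is moved stays moved. The work goes in short steps, Python scripts to look and compute and a tool call to move; the robot and the scene stay as the last step left them, time stands still between calls to the robot, and variables do not carry over. Pictures are saved under pics/ and viewed, at most 14 in all, crops included, and the job is handed in when it is done.

Besides the shell and the picture viewer there is one more tool, called after "Emit:" as name(argument=value, ...), one argument or row to a line, values as JSON. jog_arm: Moves the arm, as the interface text tells. Its arguments: {"type":"object","properties":{"targets":{"type":"string"},"force":{"type":"number"}},"required":["targets"]}

```bash
mkdir -p pics; ls
python3 - <<'E'
from rig import robot
import cv2,numpy as np
for n in ("top","scene"):
    im,d=robot.get_image(n); cv2.imwrite(f"pics/{n}0.png",im[:,:,::-1]); np.save(f"pics/{n}0.npy",d)
    c=robot.get_calibration(n); print(n,c)
print(robot.get_state())
E
```

```text
pics
top {'mtx': array([[446.51055418,   0.        , 323.56710487],
       [  0.        , 446.51055418, 234.60685566],
       [  0.        ,   0.        ,   1.        ]]), 'origin': array([ 0.31823598, -0.05187598,  1.16798688]), 'rotation': array([-2.12330203,  2.12758121, -0.19163408])}
scene {'mtx': array([[561.52792769,   0.        , 324.87069495],
       [  0.        , 561.52792769, 232.70943842],
       [  0.        ,   0.        ,   1.        ]]), 'origin': array([ 1.14069296, -0.64474356,  0.81936835]), 'rotation': array([-2.13790267, -0.9212456 ,  0.38780277])}
{'time_s': 0.1, 'joints': array([-1.45879406e+00,  4.87101197e-02,  9.77311639e-02,  1.62199896e+00,
       -8.65890509e-06,  1.44297440e+00]), 'joint_velocities': array([ 1.15749850e-03, -5.77429363e-04,  2.06930980e-03,  3.33767590e-03,
       -1.37316667e-03,  9.54091238e-05]), 'tau': array([ 2.24444404e-03, -3.39853549e+01,  3.20934284e+01,  1.58236013e-02,
       -6.69184260e-05,  7.63371787e-06]), 'tool_pos': array([ 0.12461511, -0.50942055,  0.23020512]), 'eef_rot': array([-3.11686744e+00, -3.75551864e-01, -1.34950622e-05]), 'wrist_force': array([-1.22713232, -0.72717202,  0.59421128]), 'wrist_torque': array([-0.02368795, -0.01987754, -0.02851792]), 'gripper_force': 0.0, 'width': 0.08554581985021223}
```

View pics/top0.png

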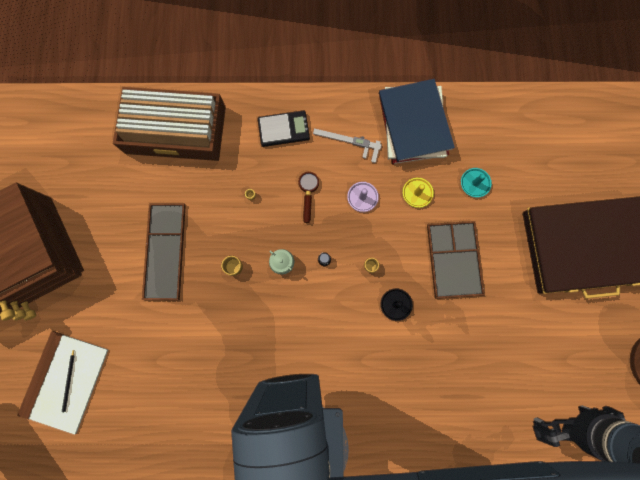

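View pics/scene0.png

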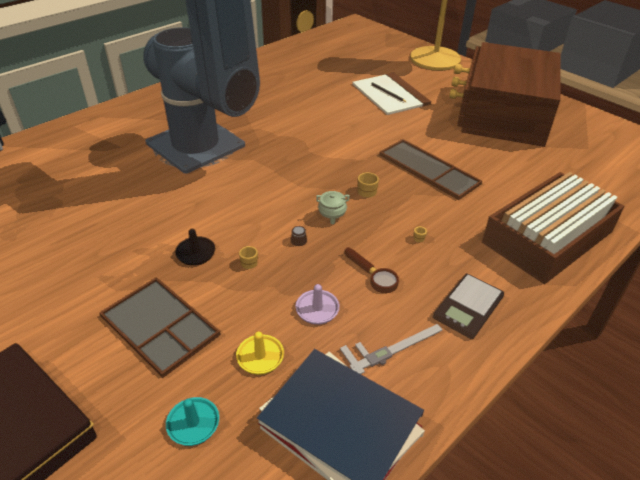

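The top view shows lavender dish (363,197), magnifier (308,195), small weight (250,194), large weight (232,266), burner (281,261), loupe (324,259), middle weight (372,265), silver tray (165,252) and ring tray (456,260). The short compartment and the small compartments both face the top of the image (+x). The scene view confirms this.

```bash
cat > h.py <<'E'
import numpy as np,cv2
from rig import robot
from scipy.spatial.transform import Rotation as R
def cal(n):
    c=robot.get_calibration(n); return c["mtx"],np.array(c["origin"]),R.from_rotvec(c["rotation"]).as_matrix()
def pix2z(n,uv,z,c=None):
    K,o,M=c or cal(n); uv=np.atleast_2d(np.asarray(uv,float))
    r=np.c_[(uv-K[:2,2])/K[0,0],np.ones(len(uv))]@M.T
    return o+r*((z-o[2])/r[:,2])[:,None]
def cloud(n,d,c=None):
    K,o,M=c or cal(n); v,u=np.mgrid[:480,:640]
    return o+(np.stack([(u-K[0,2])/K[0,0]*d,(v-K[1,2])/K[0,0]*d,d],-1)@M.T)
E
python3 - <<'E'
from h import *
im=cv2.imread("pics/top0.png"); d=np.load("pics/top0.npy"); P=cloud("top",d)
z=P[...,2]; print("desk",np.median(z[330:360,130:220]),np.std(z[330:360,130:220]))
m=((z>.007)&(d>0)).astype(np.uint8); m[:160]=0; m[330:]=0
n,l,s,c=cv2.connectedComponentsWithStats(m,connectivity=4)
for i in range(1,n):
    if s[i,4]>15:
        q=P[l==i]; print(c[i].round(1),s[i],"xyz c",((q.min(0)+q.max(0))/2).round(4),"mean",q.mean(0).round(4),"max",q[:,2].max().round(3), "ext",np.ptp(q,axis=0).round(3))
cr=im[165:315,220:400]; cv2.imwrite("pics/c1.png",cv2.resize(cr,None,fx=4,fy=4,interpolation=cv2.INTER_CUBIC))
a=cv2.resize(im[195:305,135:195],None,fx=5,fy=5,interpolation=cv2.INTER_CUBIC);b=cv2.resize(im[210:320,420:490],None,fx=5,fy=5,interpolation=cv2.INTER_CUBIC)
cv2.imwrite("pics/c2.png",np.hstack([a,b]))
E
```

```text
desk 0.0005241635775926623 0.07768997087277137
[398.1 160.8] [392 160  18   4  37] xyz c [ 0.7296 -0.2584  0.0274] mean [ 0.7315 -0.2513  0.0184] max 0.046 ext [0.012 0.045 0.038]
[477.1 179.1] [461 168  31  28 259] xyz c [ 0.676  -0.4608  0.0384] mean [ 0.6787 -0.4602  0.0212] max 0.07 ext [0.077 0.082 0.063]
[307.8 192. ] [298 172  21  51 537] xyz c [ 0.633  -0.0083  0.016 ] mean [ 0.6462 -0.0081  0.0144] max 0.025 ext [0.138 0.054 0.018]
[412.6 179.2] [409 178   8   4  18] xyz c [ 0.6823 -0.2897  0.0106] mean [ 0.6824 -0.2904  0.0102] max 0.014 ext [0.009 0.019 0.007]
[421.7 180. ] [416 178  12   6  29] xyz c [ 0.6791 -0.3138  0.011 ] mean [ 0.6801 -0.3147  0.0102] max 0.014 ext [0.014 0.029 0.007]
[362.6 195.5] [347 181  31  31 173] xyz c [ 0.636  -0.1532  0.0126] mean [ 0.6372 -0.1547  0.0104] max 0.018 ext [0.085 0.081 0.011]
[405.2 190.2] [402 181   7  22  53] xyz c [ 0.6469 -0.2696  0.0118] mean [ 0.6518 -0.2692  0.0103] max 0.016 ext [0.059 0.017 0.009]
[ 31.  250.8] [   0  182   83  139 7752] xyz c [0.4747 0.6727 0.0768] mean [0.4755 0.6507 0.1087] max 0.146 ext [0.326 0.20
[... 2454 characters left out ...]
0.3871 0.009 ] max 0.011 ext [0.016 0.021 0.004]
[171.7 280.6] [170 277   5   8  17] xyz c [0.4111 0.3434 0.0095] mean [0.4107 0.3439 0.009 ] max 0.012 ext [0.018 0.012 0.005]
[152.3 282.1] [149 279   8   7  21] xyz c [0.4073 0.394  0.009 ] mean [0.4069 0.3941 0.0086] max 0.011 ext [0.015 0.018 0.004]
[457.3 286.2] [454 283   8   7  24] xyz c [ 0.3955 -0.3962  0.0089] mean [ 0.3949 -0.3952  0.0084] max 0.011 ext [0.016 0.019 0.004]
[396.8 304. ] [380 288  33  33 220] xyz c [ 0.35   -0.2351  0.0122] mean [ 0.3497 -0.2372  0.0105] max 0.017 ext [0.081 0.082 0.01 ]
[397.1 303.7] [393 300  10   9  66] xyz c [ 0.3498 -0.2386  0.0385] mean [ 0.3496 -0.2324  0.0447] max 0.07 ext [0.02  0.025 0.062]
```

View pics/c1.png

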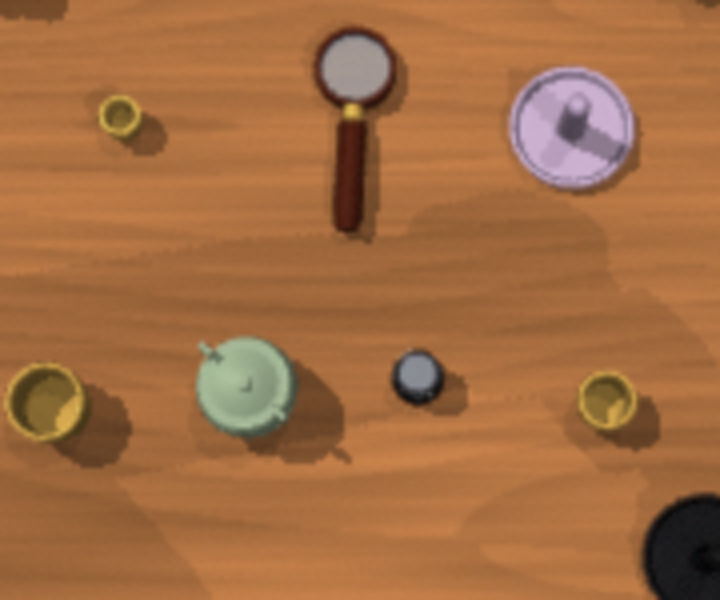

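View pics/c2.png

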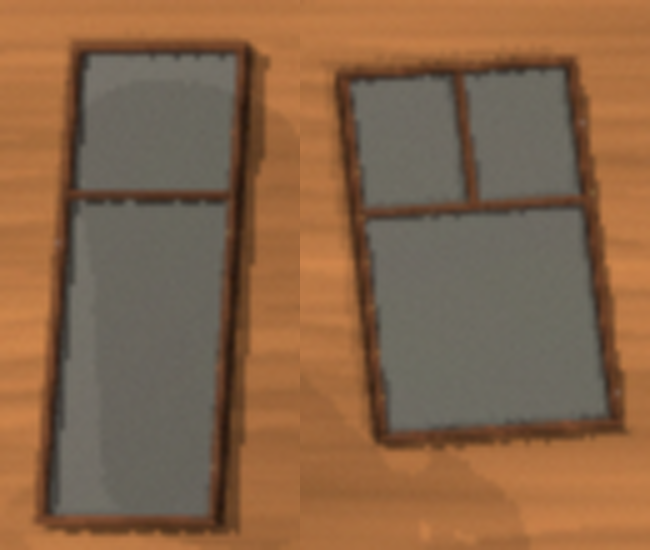

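The crops show, at 4x: small weight rim (120,116), large rim (46,402), loupe top (418,376), dish rim (572,128), lens centre (356,68) and handle end (347,228). At 5x I can read all four corners of both trays.

Run:
```python
from h import *
f=lambda p,s,o:(np.array(p,float)+.5)/s-.5+np.array(o)
for n,p,z in [("small",(120,116),.025),("large",(46,402),.04),("mid",(608,402),.032),("loupe",(418,376),.03),("dish rim",(572,128),.011),("post top",(577,104),.064),("lens",(356,68),.012),("hend",(347,229),.010),("burner",(246,386),.035)]:
    print(n,pix2z("top",f(p,4,(220,165)),z)[0].round(4))
for n,L,W,o,c in [("silver",.256,.094,(135,195),[(75,43),(246,44),(222,529),(40,523)]),("ring",.196,.126,(360,210),[(338,72),(576,60),(625,430),(378,443)])]:
    q=pix2z("top",f(c,5,o),.012)[:,:2]; ctr=q.mean(0)
    ax=(q[0]+q[1]-q[2]-q[3])/2; ay=(q[0]+q[3]-q[1]-q[2])/2
    a=np.arctan2(ax[1],ax[0]); print(n,ctr.round(4),"L",np.linalg.norm(ax).round(4),"W",np.linalg.norm(ay).round(4),"ang",a.round(4),(np.arctan2(ay[1],ay[0])-np.pi/2).round(4))
    Rm=np.array([[np.cos(a),-np.sin(a)],[np.sin(a),np.cos(a)]])
    for t in ([(-.04,0),(.085,0)] if n=="silver" else [(-.037,0),(.058,.03),(.058,-.03)]): print("  cell",t,(ctr+Rm@t).round(4))
```

```text
small [0.639  0.1456 0.025 ]
large [0.4472 0.1847 0.04  ]
mid [ 0.4474 -0.1726  0.032 ]
loupe [ 0.4646 -0.0513  0.03  ]
dish rim [ 0.6339 -0.1546  0.011 ]
post top [ 0.6353 -0.1534  0.064 ]
lens [ 0.6756 -0.01    0.012 ]
hend [ 0.5654 -0.0044  0.01  ]
burner [0.4578 0.0585 0.035 ]
silver [0.4889 0.3682] L 0.255 W 0.0925 ang 0.0022 -0.0216
  cell (-0.04, 0) [0.4489 0.3681]
  cell (0.085, 0) [0.5739 0.3684]
ring [ 0.4645 -0.3931] L 0.1946 W 0.1267 ang 0.064 0.0496
  cell (-0.037, 0) [ 0.4275 -0.3955]
  cell (0.058, 0.03) [ 0.5204 -0.3595]
  cell (0.058, -0.03) [ 0.5243 -0.4194]
```

Emit:
jog_arm(
  targets="0 0 0 0 -1.4; 0 0 0 0 -1.4; 0 0 0 0 -1.4; 0 0 0 0 -1.4; 0 0 0 0 -1.4",
  force=35,
)

```text
time_s: 0.52
tool_pos: [0.1246, -0.5096, 0.2306]
eef_rot: [-2.847, -1.325, -0.001]
wrist_force: [0.3, 0.3, 0.0]
width: 0.0427
gripper_force: 0.0
```

```bash
cat >> h.py <<'E'
def pose():
    s=robot.get_state(); x=R.from_rotvec(s["eef_rot"]).as_matrix()[:,0]
    return np.array(s["tool_pos"]),np.arctan2(x[1],x[0]),s
def plan(*wps):
    """wps: (x,y,z,ang); prints per-call tool-frame shifts (rows limited to 40 mm, 7 deg)"""
    p,a,s=pose(); print("at",p.round(4),"ang",a.round(3),"t",s["time_s"],"w",s["width"])
    for w in wps:
        q=np.array(w[:3]);da=(w[3]-a+np.pi)%(2*np.pi)-np.pi
        n=int(np.ceil(max(np.linalg.norm(q-p)/.2,abs(da)/.61,1e-9)-1e-6)); p0,a0=p.copy(),a
        for i in range(1,n+1):
            pn,an=p0+(q-p0)*i/n,a0+da*i/n; d=pn-p
            print(np.round([np.cos(a)*d[0]+np.sin(a)*d[1],np.sin(a)*d[0]-np.cos(a)*d[1],-d[2],-(an-a)],3)); p,a=pn,an
        print("->",w)
E
python3 -c "
from h import *
plan((.4646,-.0513,.15,1.63),(.4646,-.0513,.008,1.63))"
```

```text
at [ 0.1246 -0.5096  0.2306] ang 0.871 t 0.5167 w 0.04269821306056345
[ 0.19  -0.012  0.027 -0.253]
[ 0.187  0.036  0.027 -0.253]
[ 0.172  0.082  0.027 -0.253]
-> (0.4646, -0.0513, 0.15, 1.63)
[ 0.     0.     0.142 -0.   ]
-> (0.4646, -0.0513, 0.008, 1.63)
```

Emit:
jog_arm(
  targets="0.4 0.19 -0.012 0.027 -0.253; 0.4 0.19 -0.012 0.027 -0.253; 0.4 0.19 -0.012 0.027 -0.253; 0.4 0.19 -0.012 0.027 -0.253; 0.4 0.19 -0.012 0.027 -0.253",
)

```text
time_s: 0.93
tool_pos: [0.24, -0.3541, 0.2032]
eef_rot: [-2.66, -1.666, -0.003]
wrist_force: [0.3, 0.9, 0.3]
width: 0.0596
gripper_force: 0.0
```

Emit:
jog_arm(
  targets="0.4 0.187 0.036 0.027 -0.253; 0.4 0.187 0.036 0.027 -0.253; 0.4 0.187 0.036 0.027 -0.253; 0.4 0.187 0.036 0.027 -0.253; 0.4 0.187 0.036 0.027 -0.253",
)

```text
time_s: 1.35
tool_pos: [0.3539, -0.2018, 0.1763]
eef_rot: [-2.428, -1.99, -0.002]
wrist_force: [0.4, 0.3, -0.2]
width: 0.0596
gripper_force: 0.0
```

Emit:
jog_arm(
  targets="0.4 0.172 0.082 0.027 -0.253; 0.4 0.172 0.082 0.027 -0.253; 0.4 0.172 0.082 0.027 -0.253; 0.4 0.172 0.082 0.027 -0.253; 0.4 0.172 0.082 0.027 -0.253",
)

```text
time_s: 1.77
tool_pos: [0.4685, -0.0495, 0.1491]
eef_rot: [-2.157, -2.282, -0.001]
wrist_force: [-0.3, -1.2, 0.7]
width: 0.0598
gripper_force: 0.0
```

Run:
```python
from h import *
plan((.4646,-.0513,.15,1.63),(.4646,-.0513,.008,1.63))
K,o,M=cal("wrist"); print(o,M)
im,d=robot.get_image("wrist"); cv2.imwrite("pics/w1.png",im[:,:,::-1])
np.savez("pics/w1.npz",K=K,o=o,M=M,d=d)
```

```text
at [ 0.4685 -0.0495  0.1491] ang 1.627 t 1.7667 w 0.05978259010481178
[-0.002 -0.004 -0.001 -0.003]
-> (0.4646, -0.0513, 0.15, 1.63)
[ 0.     0.     0.142 -0.   ]
-> (0.4646, -0.0513, 0.008, 1.63)
[0.46358988 0.02599717 0.29214746] [[ 9.98457087e-01  5.32268940e-02  1.58222200e-02]
 [ 5.55233706e-02 -9.52998666e-01 -2.97843410e-01]
 [-7.74725070e-04  2.98262367e-01 -9.54483609e-01]]
```

View pics/w1.png

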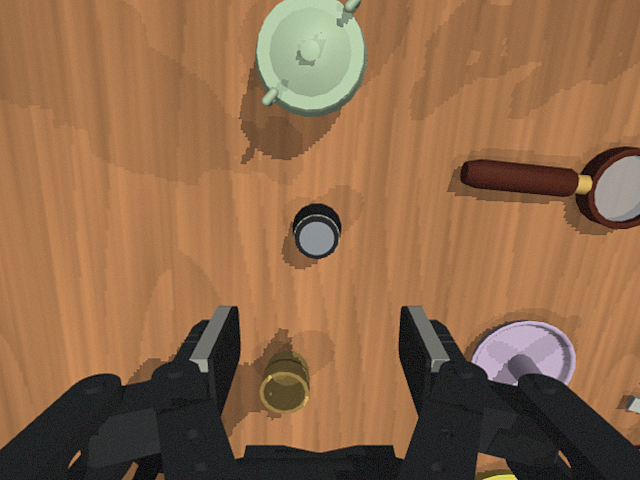

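Wrist view: loupe top glass centre at (317,238), magnifier handle from (462,172) to neck (584,184), dish rim centre (525,358).

Run:
```python
from h import *
w=np.load("pics/w1.npz"); c=(w["K"],w["o"],w["M"])
for n,p,z in [("loupe",(317,238),.03),("loupe foot",(318,226),.004),("hend",(462,172),.01),("neck",(584,184),.01),("dish",(524,358),.011),("posttop",(515,361),.06),("burner knob",(311,50),.06)]: print(n,pix2z("wrist",p,z,c)[0].round(4))
P=cloud("wrist",w["d"],c); 
for (u0,v0,u1,v1) in [(285,195,350,265)]:
    q=P[v0:v1,u0:u1].reshape(-1,3); t=q[(q[:,2]>.026)&(q[:,2]<.05)]; print(len(t),((t.max(0)+t.min(0))/2).round(4),t.mean(0).round(4),np.ptp(t,axis=0).round(4)); print("desk",np.median(P[250:290,300:340,2]))
```

```text
loupe [ 0.4664 -0.0525  0.03  ]
loupe foot [ 0.4669 -0.0512  0.004 ]
hend [ 0.5627 -0.0061  0.01  ]
neck [ 0.6478 -0.0096  0.01  ]
dish [ 0.634  -0.1473  0.011 ]
posttop [ 0.5989 -0.1196  0.06  ]
burner knob [0.4575 0.0573 0.06  ]
1585 [ 0.466  -0.0518  0.0295] [ 0.4661 -0.0511  0.0304] [0.0303 0.03   0.007 ]
desk 0.0004997523011012472
```

Emit:
jog_arm(
  targets="0.4 0 0 0.04 0; 0.4 0 0 0.08 0; 0.4 0 0 0.09 0; 0.4 0 0 0.09 0",
)

```text
time_s: 2.15
tool_pos: [0.463, -0.0519, 0.0557]
eef_rot: [-2.155, -2.273, 0.008]
wrist_force: [-1.1, 0.1, -0.0]
width: 0.0596
gripper_force: 0.0
```

Emit:
jog_arm(
  targets="0.4 0 0.002 0 0; 0.4 0 0.002 0 0; 0.4 0 0.002 0 0",
)

```text
time_s: 2.4
tool_pos: [0.472, -0.0538, 0.0634]
eef_rot: [2.159, 2.275, 0.004]
wrist_force: [0.1, 0.8, 0.2]
width: 0.0599
gripper_force: 0.0
```

Emit:
jog_arm(
  targets="0.4 0 0 0 0; 0.4 0 0 0 0; 0.4 0 0 0 0",
)

```text
time_s: 2.65
tool_pos: [0.4704, -0.0531, 0.0615]
eef_rot: [2.161, 2.278, 0.002]
wrist_force: [0.4, 0.2, -0.5]
width: 0.0597
gripper_force: 0.0
```

Run:
```python
from h import *
for i in range(5):
    p,a,s=pose(); print(s["time_s"],p.round(4),a.round(3),s["joint_velocities"].round(3)); robot.get_image("wrist")
```

```text
2.65 [ 0.4704 -0.0531  0.0615] 1.624 [ 0.001  0.004 -0.012 -0.003  0.001 -0.   ]
2.7 [ 0.4701 -0.053   0.0611] 1.624 [ 0.     0.004 -0.008 -0.001 -0.001 -0.002]
2.75 [ 0.4699 -0.053   0.0609] 1.624 [ 0.002  0.004 -0.007  0.     0.001 -0.   ]
2.8 [ 0.4697 -0.0529  0.0606] 1.624 [ 0.002  0.002 -0.004 -0.     0.001 -0.002]
2.85 [ 0.4696 -0.0529  0.0604] 1.624 [ 0.002  0.002 -0.003 -0.     0.001 -0.001]
```

Emit:
jog_arm(
  targets="0.4 0.002 -0.003 0.02 0; 0.4 0.002 -0.003 0.04 0; 0.4 0.002 -0.003 0.05 0; 0.4 0.002 -0.003 0.053 0; 0.4 0.002 -0.003 0.053 0",
)

```text
time_s: 3.32
tool_pos: [0.4653, -0.0507, 0.0062]
eef_rot: [-2.16, -2.278, 0.002]
wrist_force: [0.0, -0.4, -0.3]
width: 0.0596
gripper_force: 0.0
```

Emit:
jog_arm(
  targets="0.4 0 0 0 0; 0.4 0 0 0 0; 0.4 0 0 0 0; 0.4 0 0 0 0",
)

```text
time_s: 3.65
tool_pos: [0.4674, -0.0512, 0.0084]
eef_rot: [2.161, 2.278, 0.002]
wrist_force: [-0.3, -0.1, 0.5]
width: 0.0601
gripper_force: 0.0
```

Emit:
jog_arm(
  targets="-1 0 0 0 0; -1 0 0 0 0; -1 0 0 0 0; -1 0 0 0 0; -1 0 0 0 0",
  force=30,
)

```text
time_s: 4.07
tool_pos: [0.4668, -0.0511, 0.0079]
eef_rot: [2.161, 2.279, 0.001]
wrist_force: [-1.3, 0.5, 3.7]
width: 0.0322
gripper_force: 29.7
```

Emit:
jog_arm(
  targets="-1 0 0 -0.01 0; -1 0 0 -0.03 0; -1 0 0 -0.06 0; -1 0 0 -0.09 0; -1 0 0 -0.1 0",
)

```text
time_s: 4.48
tool_pos: [0.4689, -0.0516, 0.1122]
eef_rot: [2.157, 2.275, 0.006]
wrist_force: [1.5, -0.1, 0.6]
width: 0.0319
gripper_force: 29.6
```

Run:
```python
from h import *
plan((.5204,-.3595,.105,1.634),(.5204,-.3595,.06,1.634))
im,d=robot.get_image("wrist"); cv2.imwrite("pics/w2.png",im[:,:,::-1])
```

```text
at [ 0.4689 -0.0516  0.1122] ang 1.624 t 4.4833 w 0.03186176278830543
[-0.155  0.018  0.004 -0.005]
[-0.155  0.017  0.004 -0.005]
-> (0.5204, -0.3595, 0.105, 1.634)
[ 0.     0.     0.045 -0.   ]
-> (0.5204, -0.3595, 0.06, 1.634)
```

Emit:
jog_arm(
  targets="-1 -0.03 0.004 0 0; -1 -0.065 0.008 0 0; -1 -0.1 0.012 0 0; -1 -0.135 0.016 0 -0.005; -1 -0.17 0.02 0 -0.01",
)

```text
time_s: 4.95
tool_pos: [0.4947, -0.2207, 0.1056]
eef_rot: [-2.148, -2.289, 0.001]
wrist_force: [0.6, 0.2, 0.6]
width: 0.0314
gripper_force: 29.6
```

Emit:
jog_arm(
  targets="-1 -0.035 0.004 0 0; -1 -0.07 0.008 0 0; -1 -0.1 0.011 0 0; -1 -0.125 0.014 0 0; -1 -0.14 0.015 0 0",
)

```text
time_s: 5.37
tool_pos: [0.5185, -0.361, 0.1049]
eef_rot: [-2.152, -2.287, 0.001]
wrist_force: [0.4, -0.2, -0.0]
width: 0.032
gripper_force: 29.6
```

Emit:
jog_arm(
  targets="-1 0 0 0.02 0; -1 0 0 0.04 0; -1 0 0 0.05 0; -1 0 0 0.05 0; -1 0 0 0.05 0",
)

```text
time_s: 5.78
tool_pos: [0.5181, -0.3573, 0.0554]
eef_rot: [-2.147, -2.288, 0.0]
wrist_force: [-0.7, -0.5, -0.6]
width: 0.0321
gripper_force: 29.6
```

Run:
```python
from h import *
K,o,M=cal("wrist")
im,d=robot.get_image("wrist"); cv2.imwrite("pics/w3.png",im[:,:,::-1]); np.savez("pics/w3.npz",K=K,o=o,M=M,d=d)
robot.get_image("wrist")
plan((.5204,-.3595,.014,1.634))
```

```text
at [ 0.5197 -0.3585  0.0582] ang 1.634 t 5.8833 w 0.03187162418453175
[-0.001  0.001  0.044  0.   ]
-> (0.5204, -0.3595, 0.014, 1.634)
```

View pics/w3.png

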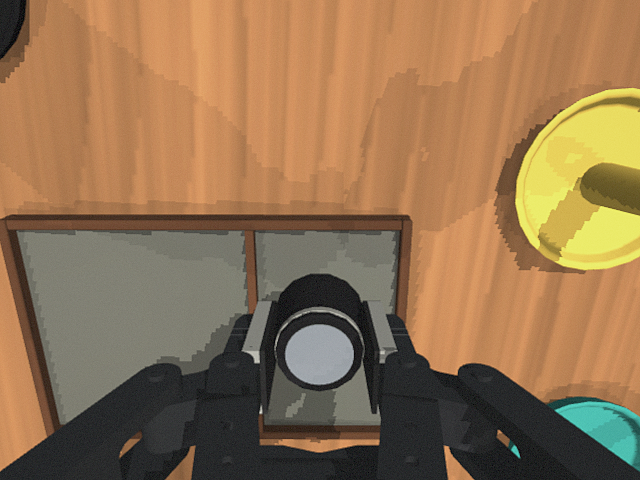

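The wrist view shows the loupe upright over the left small cell, with the ring tray's outer left-side corners at (8,217) and (410,217) and the divider top between x=245 and 256 at y=230.

Run:
```python
from h import *
w=np.load("pics/w3.npz"); c=(w["K"],w["o"],w["M"])
q=pix2z("wrist",[(8,217),(410,217),(250,230),(265,432),(405,435)],.012,c)[:,:2]; print(q.round(4))
e=q[1]-q[0]; a=np.arctan2(e[1],e[0]); print(np.linalg.norm(e),a)
ex=e/np.linalg.norm(e); ey=np.array([-ex[1],ex[0]]); ctr=(q[0]+q[1])/2-ey*.063; print("ctr",ctr)
for t in [(-.037,0),(.058,.03),(.058,-.03)]: print(t,(ctr+ex*t[0]+ey*t[1]).round(4))
```

```text
[[ 0.3702 -0.3366]
 [ 0.5575 -0.3247]
 [ 0.4832 -0.3357]
 [ 0.493  -0.4516]
 [ 0.5707 -0.4485]]
0.18767025712823618 0.06365082154386177
ctr [ 0.46787181 -0.3935393 ]
(-0.037, 0) [ 0.4309 -0.3959]
(0.058, 0.03) [ 0.5238 -0.3599]
(0.058, -0.03) [ 0.5277 -0.4198]
```

Emit:
jog_arm(
  targets="-1 -0.001 0 0.015 0; -1 -0.001 0 0.028 0; -1 -0.001 0 0.035 0; -1 -0.001 0 0.039 0; -1 -0.001 0 0.041 0",
)

```text
time_s: 6.3
tool_pos: [0.5188, -0.3588, 0.0153]
eef_rot: [-2.149, -2.289, 0.0]
wrist_force: [-0.3, 0.2, -0.8]
width: 0.032
gripper_force: 29.6
```

Emit:
jog_arm(
  targets="-1 0 0 0 0; -1 0 0 0 0; -1 0 0 0 0; -1 0 0 0.001 0; -1 0 0 0.002 0",
)

```text
time_s: 6.72
tool_pos: [0.5197, -0.3599, 0.015]
eef_rot: [2.149, 2.289, 0.0]
wrist_force: [0.3, -0.9, -1.5]
width: 0.0319
gripper_force: 29.6
```

Emit:
jog_arm(
  targets="-1 0 0 0.001 0; -1 0 0 0.001 0; -1 0 0 0.001 0",
)

```text
time_s: 6.97
tool_pos: [0.5196, -0.3598, 0.014]
eef_rot: [2.15, 2.29, -0.0]
wrist_force: [-1.0, 0.7, 2.8]
width: 0.0318
gripper_force: 30.1
```

Emit:
jog_arm(
  targets="0.1 0 0 0 0; 0.1 0 0 0 0; 0.1 0 0 0 0; 0.1 0 0 0 0",
)

```text
time_s: 7.3
tool_pos: [0.5191, -0.3593, 0.0129]
eef_rot: [-2.15, -2.29, 0.0]
wrist_force: [-0.6, 0.6, -0.5]
width: 0.047
gripper_force: 0.0
```

Emit:
jog_arm(
  targets="0.1 0 0 -0.01 0; 0.1 0 0 -0.03 0; 0.1 0 0 -0.06 0; 0.1 0 0 -0.09 0; 0.1 0 0 -0.1 0",
)

```text
time_s: 7.72
tool_pos: [0.5215, -0.3613, 0.1198]
eef_rot: [2.144, 2.284, 0.001]
wrist_force: [0.6, -1.5, 1.6]
width: 0.0473
gripper_force: 0.0
```

Run:
```python
from h import *
K,o,M=cal("wrist"); im,d=robot.get_image("wrist"); cv2.imwrite("pics/w4.png",im[:,:,::-1]); np.savez("pics/w4.npz",K=K,o=o,M=M,d=d)
P=cloud("wrist",d,(K,o,M)).reshape(-1,3); t=P[(abs(P[:,0]-.52)<.04)&(abs(P[:,1]+.36)<.04)&(P[:,2]>.031)&(P[:,2]<.055)]
print(len(t),((t.max(0)+t.min(0))/2).round(4),np.ptp(t,axis=0).round(4))
plan((.639,.1456,.115,1.634),(.639,.1456,.05,1.634))
```

```text
2075 [ 0.519  -0.3604  0.035 ] [0.0302 0.0303 0.0078]
at [ 0.5221 -0.3619  0.1206] ang 1.634 t 7.7667 w 0.04715936821931111
[ 0.166  0.05   0.002 -0.   ]
[ 0.166  0.05   0.002 -0.   ]
[ 0.166  0.05   0.002 -0.   ]
-> (0.639, 0.1456, 0.115, 1.634)
[-0.    -0.     0.065 -0.   ]
-> (0.639, 0.1456, 0.05, 1.634)
```

Emit:
jog_arm(
  targets="0.1 0.025 0.008 0 0; 0.1 0.06 0.018 0 0; 0.1 0.095 0.029 0 0; 0.1 0.13 0.04 0 0; 0.1 0.166 0.05 0 0",
)

```text
time_s: 8.18
tool_pos: [0.5584, -0.1891, 0.1122]
eef_rot: [-2.15, -2.288, 0.001]
wrist_force: [1.7, 0.4, -0.2]
width: 0.0471
gripper_force: 0.0
```

Emit:
jog_arm(
  targets="0.1 0.036 0.011 0 0; 0.1 0.072 0.022 0 0; 0.1 0.108 0.033 0 0; 0.1 0.144 0.044 0 0; 0.1 0.18 0.054 0 0",
)

```text
time_s: 8.6
tool_pos: [0.6009, -0.0057, 0.1122]
eef_rot: [-2.15, -2.289, 0.001]
wrist_force: [1.0, 0.2, 0.7]
width: 0.0467
gripper_force: 0.0
```

Emit:
jog_arm(
  targets="0.1 0.036 0.011 0 0; 0.1 0.07 0.021 0 0; 0.1 0.1 0.03 0 0; 0.1 0.125 0.038 0 0; 0.1 0.145 0.044 0 0",
)

```text
time_s: 9.02
tool_pos: [0.6356, 0.1424, 0.1119]
eef_rot: [-2.147, -2.291, 0.002]
wrist_force: [0.8, -0.5, -0.3]
width: 0.0473
gripper_force: 0.0
```

Emit:
jog_arm(
  targets="0.1 0.007 0.002 0.01 0; 0.1 0.007 0.002 0.02 0; 0.1 0.007 0.002 0.02 0; 0.1 0.007 0.002 0.02 0",
)

```text
time_s: 9.35
tool_pos: [0.6358, 0.1453, 0.0907]
eef_rot: [-2.15, -2.287, 0.007]
wrist_force: [-1.1, -0.4, 1.1]
width: 0.0466
gripper_force: 0.0
```

```bash
cat >> h.py <<'E'
def top(xy,z0,z1,r=.04,name=None):
    K,o,M=cal("wrist"); im,d=robot.get_image("wrist")
    if name: cv2.imwrite(f"pics/{name}.png",im[:,:,::-1])
    P=cloud("wrist",d,(K,o,M)).reshape(-1,3); t=P[(np.hypot(P[:,0]-xy[0],P[:,1]-xy[1])<r)&(P[:,2]>z0)&(P[:,2]<z1)]
    c=(t.max(0)+t.min(0))/2; print(len(t),"ctr",c.round(4),"ext",np.ptp(t,axis=0).round(4)); return c
E
python3 - <<'E'
from h import *
top((.639,.1456),.02,.04,.03,"w5"); top((.639,.1456),.02,.04,.03)
plan((.639,.1456,.06,1.634))
E
```

```text
1050 ctr [0.6394 0.145  0.0236] ext [0.0272 0.0275 0.007 ]
1038 ctr [0.6392 0.1449 0.0235] ext [0.0273 0.0278 0.007 ]
at [0.6372 0.1453 0.0928] ang 1.632 t 9.45 w 0.047420964690236614
[ 0.     0.002  0.033 -0.002]
-> (0.639, 0.1456, 0.06, 1.634)
```

Emit:
jog_arm(
  targets="0.1 0 0.001 0.025 0; 0.1 0 0.001 0.05 0; 0.1 0 0.001 0.07 0; 0.1 0 0.001 0.082 0; 0.1 0 0.001 0.086 0",
)

```text
time_s: 9.87
tool_pos: [0.6368, 0.1457, 0.0047]
eef_rot: [-2.15, -2.287, 0.006]
wrist_force: [-0.7, -0.2, -0.4]
width: 0.047
gripper_force: 0.0
```

Emit:
jog_arm(
  targets="0.1 0 0 0 0; 0.1 0 0 0 0; 0.1 0 0 0 0; 0.1 0 0 0 0",
)

```text
time_s: 10.2
tool_pos: [0.6402, 0.1472, 0.0095]
eef_rot: [2.149, 2.289, 0.004]
wrist_force: [-0.7, -0.5, 0.3]
width: 0.0467
gripper_force: 0.0
```

Emit:
jog_arm(
  targets="0.1 -0.002 -0.001 0.003 0; 0.1 -0.002 -0.001 0.003 0; 0.1 -0.002 -0.001 0.003 0; 0.1 -0.002 -0.001 0.003 0",
)

```text
time_s: 10.53
tool_pos: [0.6377, 0.145, 0.0044]
eef_rot: [-2.15, -2.29, -0.0]
wrist_force: [-0.2, 0.5, -0.2]
width: 0.047
gripper_force: 0.0
```

Emit:
jog_arm(
  targets="-1 0 0 0 0; -1 0 0 0 0; -1 0 0 0 0; -1 0 0 0 0; -1 0 0 0 0",
)

```text
time_s: 10.95
tool_pos: [0.6379, 0.145, 0.0045]
eef_rot: [2.15, 2.29, 0.0]
wrist_force: [0.3, 0.2, 1.2]
width: 0.0252
gripper_force: 29.6
```

Emit:
jog_arm(
  targets="-1 0 0 -0.01 0; -1 0 0 -0.03 0; -1 0 0 -0.06 0; -1 0 0 -0.09 0; -1 0 0 -0.11 0",
)

```text
time_s: 11.37
tool_pos: [0.6387, 0.1451, 0.1181]
eef_rot: [2.149, 2.289, 0.004]
wrist_force: [0.4, -0.0, 0.1]
width: 0.0255
gripper_force: 29.6
```

Run:
```python
from h import *
plan((.5243,-.4198,.115,1.634))
im,d=robot.get_image("wrist"); cv2.imwrite("pics/w6.png",cv2.resize(im[200:,120:520,::-1],None,fx=1,fy=1))
```

```text
at [0.6387 0.1451 0.1181] ang 1.634 t 11.3667 w 0.02554076753175029
[-0.186 -0.05   0.001 -0.   ]
[-0.186 -0.05   0.001 -0.   ]
[-0.186 -0.05   0.001 -0.   ]
-> (0.5243, -0.4198, 0.115, 1.634)
```

View pics/w6.png

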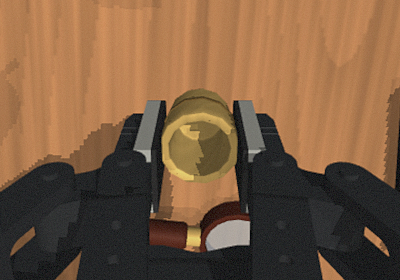

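The weight hangs upright between the pads at crop position (200,135). Carrying it to the other small cell.

Emit:
jog_arm(
  targets="-1 -0.025 -0.007 0 0; -1 -0.06 -0.016 0 0; -1 -0.095 -0.026 0 0; -1 -0.13 -0.035 0 0; -1 -0.166 -0.045 0 0",
)

```text
time_s: 11.83
tool_pos: [0.6028, -0.0246, 0.1144]
eef_rot: [2.149, 2.291, 0.0]
wrist_force: [0.2, -0.9, -0.5]
width: 0.0249
gripper_force: 29.6
```

Emit:
jog_arm(
  targets="-1 -0.038 -0.01 0 0; -1 -0.076 -0.02 0 0; -1 -0.114 -0.03 0 0; -1 -0.152 -0.041 0 0; -1 -0.19 -0.051 0 0",
)

```text
time_s: 12.25
tool_pos: [0.5635, -0.218, 0.1145]
eef_rot: [2.15, 2.29, 0.0]
wrist_force: [1.3, 0.5, 0.1]
width: 0.0257
gripper_force: 29.6
```

Emit:
jog_arm(
  targets="-1 -0.038 -0.01 0 0; -1 -0.076 -0.02 0 0; -1 -0.114 -0.03 0 0; -1 -0.15 -0.04 0 0; -1 -0.18 -0.048 0 0",
)

```text
time_s: 12.67
tool_pos: [0.5265, -0.4017, 0.1143]
eef_rot: [2.152, 2.288, -0.001]
wrist_force: [0.5, -0.1, -0.2]
width: 0.0255
gripper_force: 29.6
```

Emit:
jog_arm(
  targets="-1 -0.012 -0.003 0 0; -1 -0.021 -0.005 0.015 0; -1 -0.021 -0.005 0.03 0; -1 -0.021 -0.005 0.045 0; -1 -0.021 -0.005 0.05 0",
)

```text
time_s: 13.08
tool_pos: [0.5228, -0.4175, 0.0599]
eef_rot: [-2.145, -2.287, -0.001]
wrist_force: [-1.0, -0.1, -1.0]
width: 0.0256
gripper_force: 29.6
```

Emit:
jog_arm(
  targets="-1 0 0 0 0; -1 0 0 0 0; -1 0 0 0 0; -1 0 0 0 0",
)

```text
time_s: 13.42
tool_pos: [0.5251, -0.4204, 0.0659]
eef_rot: [2.148, 2.289, -0.0]
wrist_force: [0.3, -0.2, -0.1]
width: 0.0255
gripper_force: 29.6
```

```bash
python3 -c "
from h import *
plan((.524,-.4205,.0125,1.634))"
```

```text
at [ 0.5251 -0.4204  0.0659] ang 1.635 t 13.4167 w 0.025501757983982153
[ 0.    -0.001  0.053  0.001]
-> (0.524, -0.4205, 0.0125, 1.634)
```

Emit:
jog_arm(
  targets="-1 0 -0.001 0.02 0; -1 0 -0.001 0.035 0; -1 0 -0.001 0.045 0; -1 0 -0.001 0.05 0; -1 0 -0.001 0.052 0",
)

```text
time_s: 13.83
tool_pos: [0.5228, -0.4199, 0.0115]
eef_rot: [-2.149, -2.289, -0.0]
wrist_force: [-0.1, 0.1, -0.5]
width: 0.0256
gripper_force: 29.6
```

Emit:
jog_arm(
  targets="-1 0 0 0 0; -1 0 0 0 0; -1 0 0 0 0; -1 0 0 0 0; -1 0 0 0 0",
)

```text
time_s: 14.25
tool_pos: [0.5236, -0.4208, 0.0132]
eef_rot: [2.149, 2.289, -0.0]
wrist_force: [0.2, -0.0, -1.0]
width: 0.0255
gripper_force: 29.6
```

Emit:
jog_arm(
  targets="-1 0 0 0.001 0; -1 0 0 0.002 0; -1 0 0 0.0025 0; -1 0 0 0.0025 0",
)

```text
time_s: 14.58
tool_pos: [0.5233, -0.4206, 0.0105]
eef_rot: [2.15, 2.29, -0.0]
wrist_force: [-0.6, -0.6, 2.2]
width: 0.0259
gripper_force: 29.8
```

Emit:
jog_arm(
  targets="0 0 0 0 0; 0 0 0 0 0; 0 0 0 0 0; 0 0 0 0 0",
)

```text
time_s: 14.92
tool_pos: [0.523, -0.4202, 0.0094]
eef_rot: [-2.15, -2.29, -0.0]
wrist_force: [1.2, 0.4, 0.0]
width: 0.0425
gripper_force: 0.0
```

Emit:
jog_arm(
  targets="0 0 0 -0.01 0; 0 0 0 -0.03 0; 0 0 0 -0.06 0; 0 0 0 -0.09 0; 0 0 0 -0.12 0",
)

```text
time_s: 15.33
tool_pos: [0.5229, -0.4201, 0.1315]
eef_rot: [-2.15, -2.29, -0.0]
wrist_force: [0.9, -1.3, 0.3]
width: 0.0427
gripper_force: 0.0
```

Run:
```python
from h import *
top((.524,-.42),.026,.05,.025); top((.519,-.36),.03,.05,.025)
plan((.635,-.154,.17,3.14))
```

```text
778 ctr [ 0.5228 -0.4205  0.0296] ext [0.027  0.0277 0.0071]
2181 ctr [ 0.5191 -0.3608  0.0354] ext [0.0302 0.0304 0.0068]
at [ 0.5262 -0.4233  0.1388] ang 1.634 t 15.4333 w 0.04275217841039756
[ 0.087  0.042 -0.01  -0.502]
[ 0.056  0.079 -0.01  -0.502]
[ 0.012  0.096 -0.01  -0.502]
-> (0.635, -0.154, 0.17, 3.14)
```

Emit:
jog_arm(
  targets="0 0.025 0.01 0 0; 0 0.06 0.027 0 0; 0 0.095 0.042 0 0; 0 0.13 0.058 0 0; 0 0.165 0.073 0 0",
)

```text
time_s: 15.85
tool_pos: [0.5859, -0.2496, 0.13]
eef_rot: [2.151, 2.289, 0.0]
wrist_force: [0.7, 0.1, -0.1]
width: 0.0426
gripper_force: 0.0
```

Emit:
jog_arm(
  targets="0 0.032 0.015 0 0; 0 0.06 0.028 0 0; 0 0.08 0.037 0 0; 0 0.09 0.042 0 0; 0 0.095 0.044 0 0",
)

```text
time_s: 16.27
tool_pos: [0.624, -0.1518, 0.1299]
eef_rot: [2.148, 2.293, -0.0]
wrist_force: [0.1, -0.9, 0.4]
width: 0.0428
gripper_force: 0.0
```

Emit:
jog_arm(
  targets="0 0 0 0 0; 0 0 0 0 0; 0 0 0 0 0; 0 0 0 0 0; 0 0 0 0 0",
)

```text
time_s: 16.68
tool_pos: [0.6231, -0.1548, 0.1298]
eef_rot: [-2.153, -2.288, 0.0]
wrist_force: [0.4, 0.1, 0.1]
width: 0.0424
gripper_force: 0.0
```

Run:
```python
from h import *
top((.635,-.154),.045,.08,.03,"w7"); top((.635,-.154),.005,.02,.05)
plan((.6345,-.1540,.08,1.634))
```

```text
820 ctr [ 0.6342 -0.1548  0.0564] ext [0.0156 0.0151 0.0227]
8441 ctr [ 0.6344 -0.1559  0.0125] ext [0.0826 0.0829 0.015 ]
at [ 0.6233 -0.1544  0.1298] ang 1.632 t 16.7833 w 0.042456518734981435
[-0.     0.011  0.05  -0.002]
-> (0.6345, -0.154, 0.08, 1.634)
```

View pics/w7.png

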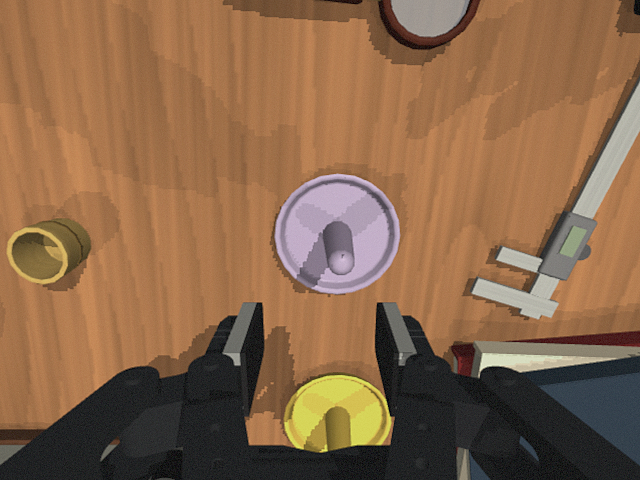

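The lavender dish is upright with its post top at (341,263), and nothing stands in the way. Going down on the post.

Emit:
jog_arm(
  targets="0 -0.001 0.006 0 0; 0 -0.001 0.011 0.01 0; 0 -0.001 0.011 0.035 0; 0 -0.001 0.011 0.06 0; 0 -0.001 0.011 0.08 0",
)

```text
time_s: 17.2
tool_pos: [0.6345, -0.1536, 0.0473]
eef_rot: [-2.149, -2.29, 0.001]
wrist_force: [-0.3, 0.1, -0.5]
width: 0.0427
gripper_force: 0.0
```

Emit:
jog_arm(
  targets="0 0 0 0.012 0; 0 0 0 0.02 0; 0 0 0 0.023 0; 0 0 0 0.023 0; 0 0 0 0.023 0",
)

```text
time_s: 17.62
tool_pos: [0.6355, -0.1541, 0.028]
eef_rot: [2.149, 2.289, 0.001]
wrist_force: [0.2, -0.6, 0.7]
width: 0.0429
gripper_force: 0.0
```

Emit:
jog_arm(
  targets="0 0 0 0 0; 0 0 0 0 0; 0 0 0 0 0; 0 0 0 0 0",
)

```text
time_s: 17.95
tool_pos: [0.6351, -0.154, 0.0277]
eef_rot: [2.15, 2.289, 0.001]
wrist_force: [-0.6, 0.5, 0.4]
width: 0.0426
gripper_force: 0.0
```

Emit:
jog_arm(
  targets="-1 0 0 0 0; -1 0 0 0 0; -1 0 0 0 0; -1 0 0 0 0; -1 0 0 0 0",
  force=50,
)

```text
time_s: 18.37
tool_pos: [0.6348, -0.1539, 0.0272]
eef_rot: [2.15, 2.29, 0.0]
wrist_force: [-0.9, 0.2, 0.8]
width: 0.0156
gripper_force: 49.2
```

Emit:
jog_arm(
  targets="-1 0 0 0 0; -1 0 0 -0.008 0; -1 0 0 -0.02 0; -1 0 0 -0.04 0; -1 0 0 -0.06 0",
)

```text
time_s: 18.78
tool_pos: [0.6336, -0.1535, 0.0868]
eef_rot: [-2.149, -2.288, 0.002]
wrist_force: [1.0, 0.4, -1.4]
width: 0.0156
gripper_force: 48.9
```

Emit:
jog_arm(
  targets="-1 0 0 -0.02 0; -1 0 0 -0.04 0; -1 0 0 -0.055 0; -1 0 0 -0.06 0; -1 0 0 -0.06 0",
)

```text
time_s: 19.2
tool_pos: [0.6359, -0.1543, 0.1497]
eef_rot: [2.147, 2.287, 0.003]
wrist_force: [0.5, -0.0, -1.2]
width: 0.0153
gripper_force: 48.9
```

```bash
python3 -c "
from h import *
plan((.4275,-.3955,.148,1.634))
top((.635,-.155),.07,.4,.06,'w8')"
```

```text
at [ 0.6359 -0.1543  0.1497] ang 1.634 t 19.2 w 0.015279515816321481
[-0.114 -0.112  0.001 -0.   ]
[-0.114 -0.112  0.001 -0.   ]
-> (0.4275, -0.3955, 0.148, 1.634)
74407 ctr [ 0.6343 -0.1559  0.1819] ext [0.1175 0.0824 0.1136]
```

Emit:
jog_arm(
  targets="-1 -0.012 -0.012 0 0; -1 -0.032 -0.031 0 0; -1 -0.056 -0.055 0 0; -1 -0.08 -0.079 0 0; -1 -0.104 -0.102 0 0",
)

```text
time_s: 19.67
tool_pos: [0.5372, -0.264, 0.1444]
eef_rot: [-2.147, -2.288, 0.001]
wrist_force: [0.8, 0.4, -1.4]
width: 0.0154
gripper_force: 49.0
```

Emit:
jog_arm(
  targets="-1 -0.024 -0.024 0 0; -1 -0.048 -0.047 0 0; -1 -0.072 -0.071 0 0; -1 -0.094 -0.092 0 0; -1 -0.108 -0.106 0 0",
)

```text
time_s: 20.08
tool_pos: [0.4373, -0.3798, 0.1446]
eef_rot: [-2.151, -2.285, 0.002]
wrist_force: [0.1, 0.1, -1.8]
width: 0.0155
gripper_force: 49.0
```

Emit:
jog_arm(
  targets="-1 -0.01 -0.01 0 0; -1 -0.016 -0.016 0.01 0; -1 -0.016 -0.016 0.03 0; -1 -0.016 -0.016 0.05 0; -1 -0.016 -0.016 0.06 0",
)

```text
time_s: 20.5
tool_pos: [0.4242, -0.3931, 0.0825]
eef_rot: [-2.146, -2.287, -0.002]
wrist_force: [-1.4, -0.2, -2.8]
width: 0.0151
gripper_force: 48.9
```

Emit:
jog_arm(
  targets="-1 0 0 0 0; -1 0 0 0 0; -1 0 0 0 0; -1 0 0 0 0; -1 0 0 0 0",
)

```text
time_s: 20.92
tool_pos: [0.4263, -0.3961, 0.0885]
eef_rot: [2.148, 2.289, -0.0]
wrist_force: [0.1, -0.9, -1.9]
width: 0.0154
gripper_force: 49.0
```

Run:
```python
from h import *
plan((.4275,-.396,.0345,1.634))
im,d=robot.get_image("wrist"); cv2.imwrite("pics/w9.png",im[:,:,::-1])
```

```text
at [ 0.4263 -0.3961  0.0885] ang 1.634 t 20.9167 w 0.01541482981541656
[0.    0.001 0.054 0.   ]
-> (0.4275, -0.396, 0.0345, 1.634)
```

View pics/w9.png

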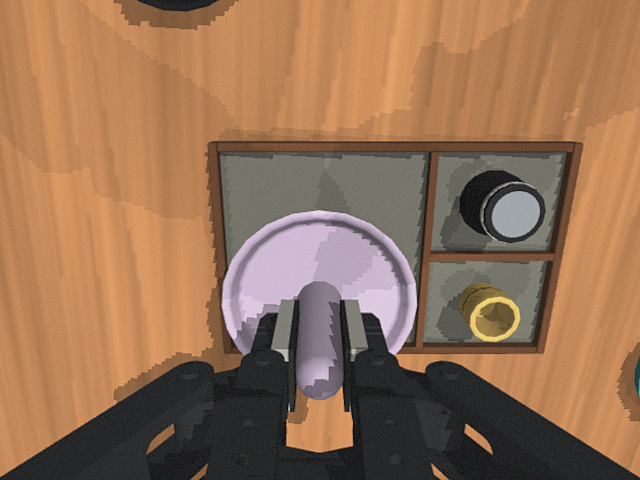

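The dish hangs level over the large cell, and the loupe (515,208) and small weight (493,312) stand in their cells. I'm lowering it now.

Emit:
jog_arm(
  targets="-1 0 0.001 0.015 0; -1 0 0.001 0.03 0; -1 0 0.001 0.042 0; -1 0 0.001 0.048 0; -1 0 0.001 0.05 0",
)

```text
time_s: 21.38
tool_pos: [0.4256, -0.3945, 0.0352]
eef_rot: [-2.149, -2.288, -0.0]
wrist_force: [0.4, -0.1, -1.0]
width: 0.0149
gripper_force: 48.9
```

Emit:
jog_arm(
  targets="-1 0 0 0 0; -1 0 0 0 0; -1 0 0 0 0; -1 0 0 0.001 0; -1 0 0 0.001 0",
)

```text
time_s: 21.8
tool_pos: [0.4267, -0.3958, 0.0364]
eef_rot: [2.15, 2.289, -0.0]
wrist_force: [0.1, 1.1, -1.6]
width: 0.0153
gripper_force: 49.0
```

Emit:
jog_arm(
  targets="-1 0 0 0.001 0; -1 0 0 0.001 0; -1 0 0 0.001 0; -1 0 0 0.001 0",
)

```text
time_s: 22.13
tool_pos: [0.4264, -0.3954, 0.0348]
eef_rot: [-2.15, -2.29, 0.0]
wrist_force: [0.4, 0.0, -1.4]
width: 0.0153
gripper_force: 49.0
```

Emit:
jog_arm(
  targets="-1 0 0 0.001 0; -1 0 0 0.002 0; -1 0 0 0.002 0; -1 0 0 0.002 0",
)

```text
time_s: 22.47
tool_pos: [0.4264, -0.3955, 0.0332]
eef_rot: [2.15, 2.29, -0.0]
wrist_force: [-0.3, 1.2, 1.5]
width: 0.0151
gripper_force: 49.2
```

Emit:
jog_arm(
  targets="-0.1 0 0 0 0; -0.1 0 0 0 0; -0.1 0 0 0 0; -0.1 0 0 0 0; -0.1 0 0 0 0",
)

```text
time_s: 22.88
tool_pos: [0.4264, -0.3954, 0.0328]
eef_rot: [2.15, 2.29, 0.0]
wrist_force: [0.5, -0.3, 0.2]
width: 0.0385
gripper_force: 0.0
```

Emit:
jog_arm(
  targets="-0.1 0 0 -0.01 0; -0.1 0 0 -0.03 0; -0.1 0 0 -0.06 0; -0.1 0 0 -0.09 0; -0.1 0 0 -0.12 0",
)

```text
time_s: 23.3
tool_pos: [0.4262, -0.3951, 0.1546]
eef_rot: [-2.15, -2.29, -0.0]
wrist_force: [0.8, -0.4, -0.3]
width: 0.0385
gripper_force: 0.0
```

Run:
```python
from h import *
top((.427,-.396),.05,.09,.03); top((.427,-.396),.011,.022,.05)
plan((.605,-.006,.14,3.09))
```

```text
695 ctr [ 0.4255 -0.3965  0.0619] ext [0.0156 0.0149 0.0238]
7132 ctr [ 0.426  -0.3976  0.0165] ext [0.0825 0.0829 0.011 ]
at [ 0.4291 -0.3985  0.161 ] ang 1.634 t 23.4 w 0.038445085829728734
[ 0.127  0.067  0.007 -0.485]
[ 0.081  0.118  0.007 -0.485]
[ 0.017  0.142  0.007 -0.485]
-> (0.605, -0.006, 0.14, 3.09)
```

```bash
python3 -c "
from h import *
plan((.625,-.0075,.16,3.095))"
```

```text
at [ 0.4291 -0.3985  0.161 ] ang 1.634 t 23.4 w 0.038445085829728734
[ 0.126  0.073  0.    -0.487]
[ 0.077  0.124  0.    -0.487]
[ 0.01   0.145  0.    -0.487]
-> (0.625, -0.0075, 0.16, 3.095)
```

Emit:
jog_arm(
  targets="0 0.02 0.011 0 -0.08; 0 0.045 0.026 0 -0.18; 0 0.072 0.041 0 -0.28; 0 0.099 0.057 0 -0.385; 0 0.126 0.073 0 -0.487",
)

```text
time_s: 23.82
tool_pos: [0.4916, -0.2639, 0.1531]
eef_rot: [1.529, 2.744, 0.0]
wrist_force: [0.1, 1.1, -0.5]
width: 0.0427
gripper_force: 0.0
```

Emit:
jog_arm(
  targets="0 0.015 0.025 0 -0.1; 0 0.03 0.05 0 -0.2; 0 0.046 0.075 0 -0.3; 0 0.062 0.1 0 -0.39; 0 0.077 0.124 0 -0.487",
)

```text
time_s: 24.23
tool_pos: [0.5572, -0.133, 0.1531]
eef_rot: [0.821, 3.032, 0.0]
wrist_force: [1.4, -0.2, -0.5]
width: 0.0428
gripper_force: 0.0
```

Emit:
jog_arm(
  targets="0 0.003 0.03 0 -0.1; 0 0.006 0.065 0 -0.2; 0 0.008 0.1 0 -0.3; 0 0.01 0.13 0 -0.4; 0 0.01 0.145 0 -0.487",
)

```text
time_s: 24.65
tool_pos: [0.6228, -0.001, 0.1528]
eef_rot: [0.061, 3.14, 0.002]
wrist_force: [-0.1, -0.2, 0.1]
width: 0.0429
gripper_force: 0.0
```

Emit:
jog_arm(
  targets="0 0 0 0 0; 0 0 0 0 0; 0 0 0 0 0; 0 0 0 0 0; 0 0 0 0 0",
)

```text
time_s: 25.07
tool_pos: [0.6215, -0.0059, 0.153]
eef_rot: [-0.077, -3.141, 0.0]
wrist_force: [0.3, 0.1, 0.3]
width: 0.0425
gripper_force: 0.0
```

Run:
```python
from h import *
plan((.631,-.0075,.06,3.095))
K,o,M=cal("wrist"); im,d=robot.get_image("wrist"); cv2.imwrite("pics/w10.png",im[:,:,::-1])
P=cloud("wrist",d,(K,o,M)).reshape(-1,3)
t=P[(abs(P[:,0]-.625)<.09)&(abs(P[:,1])<.05)&(P[:,2]>.007)&(P[:,2]<.03)]
print("ext",t.min(0).round(4),t.max(0).round(4))
h=t[(t[:,0]<.63)&(t[:,0]>t[:,0].min()+.005)]
# side extents of handle along x
for x in np.arange(.57,.63,.012):
    b=h[abs(h[:,0]-x)<.004]; print(x.round(3),b[:,1].min().round(4),b[:,1].max().round(4),((b[:,1].min()+b[:,1].max())/2).round(4),b[:,2].max().round(4))
l=t[t[:,0]>.655]; print("lens y",l[:,1].min(),l[:,1].max())
```

```text
at [ 0.6215 -0.0059  0.153 ] ang 3.093 t 25.0667 w 0.04245758034102919
[-0.01  -0.001  0.093 -0.002]
-> (0.631, -0.0075, 0.06, 3.095)
ext [ 0.5632 -0.0381  0.0071] [0.7027 0.017  0.0219]
0.57 -0.0153 0.0037 -0.0058 0.0211
0.582 -0.0161 0.0035 -0.0063 0.0216
0.594 -0.0169 0.003 -0.0069 0.0215
0.606 -0.0175 0.0018 -0.0079 0.0213
0.618 -0.0176 0.0013 -0.0081 0.0215
0.63 -0.0181 0.0008 -0.0087 0.021
lens y -0.03808294252688857 0.016957028704713353
```

View pics/w10.png

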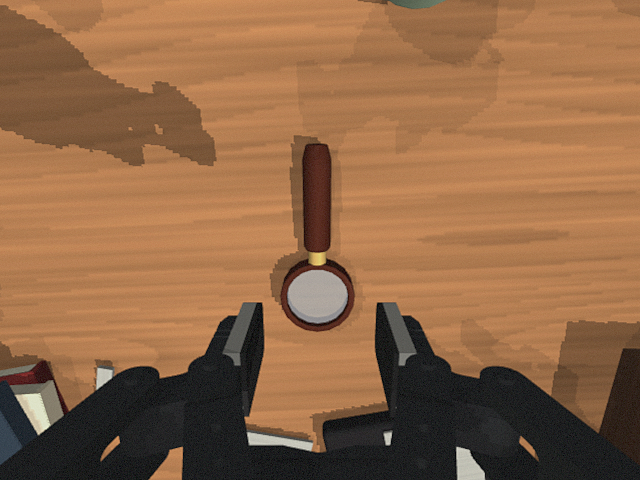

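Magnifier handle runs from (316,145) to the neck at (317,257), straight down the image between the fingers. Nothing is in the way.

Emit:
jog_arm(
  targets="0 -0.005 -0.002 0.02 0; 0 -0.005 -0.002 0.05 0; 0 -0.005 -0.002 0.08 0; 0 -0.005 -0.002 0.11 0; 0 -0.005 -0.002 0.125 0",
)

```text
time_s: 25.53
tool_pos: [0.6238, -0.0075, 0.0233]
eef_rot: [-0.076, -3.134, -0.001]
wrist_force: [-0.6, -0.3, -1.0]
width: 0.0425
gripper_force: 0.0
```

Emit:
jog_arm(
  targets="0 0 0 0.006 0; 0 0 0 0.01 0; 0 0 0 0.013 0; 0 0 0 0.015 0; 0 0 0 0.015 0",
)

```text
time_s: 25.95
tool_pos: [0.6279, -0.0072, 0.0142]
eef_rot: [0.074, 3.138, -0.0]
wrist_force: [-0.8, 0.6, 0.0]
width: 0.0428
gripper_force: 0.0
```

Emit:
jog_arm(
  targets="0 0 0 0 0; 0 0 0 0 0; 0 0 0 0 0; 0 0 0 0 0",
)

```text
time_s: 26.28
tool_pos: [0.6272, -0.0069, 0.0134]
eef_rot: [0.073, 3.14, -0.0]
wrist_force: [0.7, 0.6, -0.2]
width: 0.0428
gripper_force: 0.0
```

Emit:
jog_arm(
  targets="0 0 -0.001 0.004 0; 0 0 -0.001 0.008 0; 0 0 -0.001 0.009 0; 0 0 -0.001 0.009 0; 0 0 -0.001 0.009 0",
)

```text
time_s: 26.7
tool_pos: [0.6264, -0.0079, 0.0033]
eef_rot: [-0.074, -3.14, -0.0]
wrist_force: [-0.2, -0.3, -0.6]
width: 0.0428
gripper_force: 0.0
```

Emit:
jog_arm(
  targets="-1 0 0 0 0; -1 0 0 0 0; -1 0 0 0 0; -1 0 0 0 0; -1 0 0 0 0",
  force=50,
)

```text
time_s: 27.12
tool_pos: [0.6271, -0.0079, 0.0042]
eef_rot: [0.073, 3.14, -0.0]
wrist_force: [-0.2, 0.1, 1.3]
width: 0.0174
gripper_force: 49.0
```

Emit:
jog_arm(
  targets="-1 0 0 -0.005 0; -1 0 0 -0.015 0; -1 0 0 -0.035 0; -1 0 0 -0.055 0; -1 0 0 -0.075 0",
)

```text
time_s: 27.53
tool_pos: [0.6265, -0.0079, 0.0801]
eef_rot: [-0.073, -3.14, -0.0]
wrist_force: [0.5, -0.5, -0.1]
width: 0.0178
gripper_force: 48.9
```

Emit:
jog_arm(
  targets="-1 0 0 -0.015 0; -1 0 0 -0.03 0; -1 0 0 -0.04 0; -1 0 0 -0.04 0; -1 0 0 -0.04 0",
)

```text
time_s: 27.95
tool_pos: [0.6274, -0.008, 0.1198]
eef_rot: [0.073, 3.139, -0.0]
wrist_force: [-1.1, -0.3, -0.3]
width: 0.0177
gripper_force: 48.9
```

Run:
```python
from h import *
im,d=robot.get_image("scene"); cv2.imwrite("pics/s2.png",cv2.resize(im[130:330,260:500,::-1],None,fx=3,fy=3))
plan((.443,.368,.12,3.142))
```

```text
at [ 0.6266 -0.0079  0.1184] ang 3.095 t 28.0 w 0.017345832357007682
[ 0.067  0.122 -0.001 -0.016]
[ 0.065  0.123 -0.001 -0.016]
[ 0.063  0.124 -0.001 -0.016]
-> (0.443, 0.368, 0.12, 3.142)
```

View pics/s2.png

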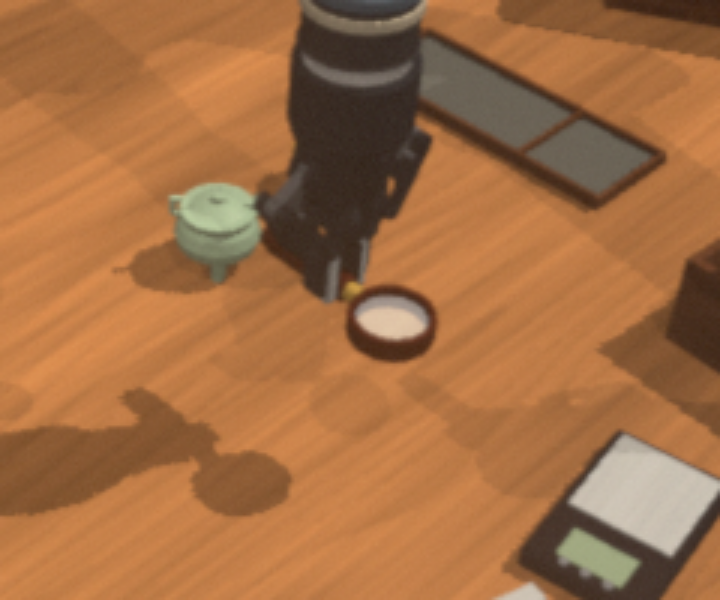

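The magnifier is held level, gripped across the handle just behind the neck. Carrying it to the silver tray.

Emit:
jog_arm(
  targets="-1 0.008 0.014 -0.005 0; -1 0.02 0.036 -0.005 0; -1 0.034 0.062 -0.005 0; -1 0.05 0.091 -0.005 0; -1 0.067 0.122 -0.005 -0.016",
)

```text
time_s: 28.42
tool_pos: [0.5636, 0.1182, 0.1223]
eef_rot: [-0.05, -3.138, -0.0]
wrist_force: [0.9, -0.1, -0.6]
width: 0.0172
gripper_force: 48.9
```

Emit:
jog_arm(
  targets="-1 0.017 0.032 0 0; -1 0.033 0.062 0 0; -1 0.048 0.091 0 0; -1 0.06 0.113 0 0; -1 0.068 0.13 0 -0.016",
)

```text
time_s: 28.83
tool_pos: [0.4984, 0.2514, 0.1225]
eef_rot: [-0.019, -3.138, 0.0]
wrist_force: [0.3, 0.1, -1.1]
width: 0.0177
gripper_force: 48.9
```

Emit:
jog_arm(
  targets="-1 0.016 0.03 0 0; -1 0.031 0.058 0 0; -1 0.043 0.085 0 0; -1 0.053 0.105 0 0; -1 0.06 0.117 0 -0.016",
)

```text
time_s: 29.25
tool_pos: [0.4405, 0.369, 0.1224]
eef_rot: [0.008, -3.139, 0.001]
wrist_force: [-0.3, -0.1, -0.2]
width: 0.0178
gripper_force: 48.9
```

Emit:
jog_arm(
  targets="-1 0 0.004 0 0; -1 0 0.004 0.01 0; -1 0 0.004 0.02 0; -1 0 0.004 0.02 0; -1 0 0.004 0.02 0",
)

```text
time_s: 29.67
tool_pos: [0.4428, 0.3691, 0.1017]
eef_rot: [-0.001, -3.138, 0.004]
wrist_force: [0.2, -0.5, -1.0]
width: 0.0174
gripper_force: 48.9
```

Emit:
jog_arm(
  targets="-1 0 0 0 0; -1 0 0 0 0; -1 0 0 0 0",
)

```text
time_s: 29.92
tool_pos: [0.444, 0.3707, 0.1044]
eef_rot: [-0.0, 3.141, 0.001]
wrist_force: [0.1, 0.7, -0.2]
width: 0.0174
gripper_force: 48.9
```

Run:
```python
from h import *
plan((.443,.368,.05,3.142))
K,o,M=cal("wrist"); im,d=robot.get_image("wrist"); cv2.imwrite("pics/w11.png",im[:,:,::-1]); np.savez("pics/w11.npz",K=K,o=o,M=M,d=d)
```

```text
at [0.444  0.3707 0.1044] ang -3.141 t 29.9167 w 0.017430941394421633
[ 0.001 -0.003  0.054 -0.   ]
-> (0.443, 0.368, 0.05, 3.142)
```

View pics/w11.png

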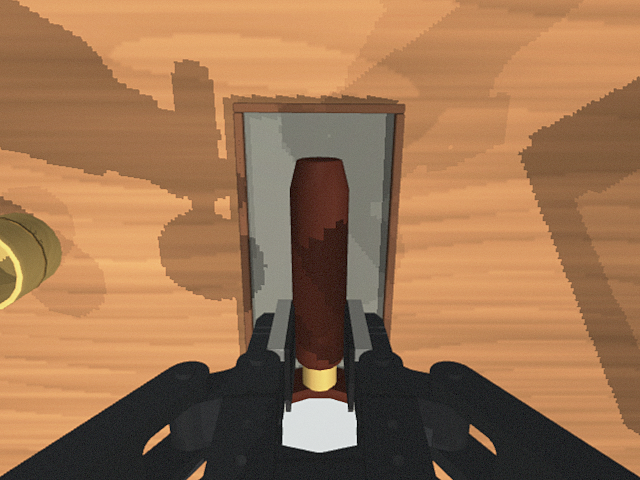

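The near end of the silver tray shows its corners at (234,104) and (405,104). The magnifier lies over the long compartment, parallel to it.

Run:
```python
from h import *
w=np.load("pics/w11.npz"); c=(w["K"],w["o"],w["M"])
q=pix2z("wrist",[(234,104),(405,104),(248,345),(388,345)],.012,c)[:,:2]; print(q.round(4))
for i,j in((0,2),(1,3)):
    e=q[j]-q[i]; print("side ang",np.arctan2(e[1],e[0]))
print("end mid",(q[0]+q[1])/2, "w",np.linalg.norm(q[0]-q[1]))
```

```text
[[0.3617 0.3238]
 [0.3617 0.4165]
 [0.5102 0.3237]
 [0.5102 0.4148]]
side ang -0.0008639381266411183
side ang -0.011875455430785178
end mid [0.36169017 0.37017643] w 0.09268677280148797
```

Emit:
jog_arm(
  targets="-1 0 -0.001 0.015 0; -1 0 -0.001 0.035 0; -1 0 -0.001 0.055 0; -1 0 -0.001 0.072 0; -1 0 -0.001 0.082 0",
)

```text
time_s: 30.38
tool_pos: [0.4423, 0.3692, 0.0198]
eef_rot: [0.002, -3.139, 0.002]
wrist_force: [-1.0, -0.4, -1.1]
width: 0.0177
gripper_force: 48.9
```

Emit:
jog_arm(
  targets="-1 0 0 0.003 0; -1 0 0 0.004 0; -1 0 0 0.004 0; -1 0 0 0.004 0; -1 0 0 0.004 0",
)

```text
time_s: 30.8
tool_pos: [0.4444, 0.3707, 0.0194]
eef_rot: [-0.002, 3.139, 0.002]
wrist_force: [0.6, 1.0, -0.3]
width: 0.0175
gripper_force: 48.9
```

Emit:
jog_arm(
  targets="-1 0 0 0.002 0; -1 0 0 0.002 0; -1 0 0 0.002 0; -1 0 0 0.002 0",
)

```text
time_s: 31.13
tool_pos: [0.4433, 0.37, 0.0159]
eef_rot: [-0.002, 3.142, 0.0]
wrist_force: [0.1, 0.4, -0.5]
width: 0.0174
gripper_force: 48.9
```

Emit:
jog_arm(
  targets="-1 0 0 0.002 0; -1 0 0 0.004 0; -1 0 0 0.005 0; -1 0 0 0.005 0; -1 0 0 0.005 0",
)

```text
time_s: 31.55
tool_pos: [0.4432, 0.3699, 0.0106]
eef_rot: [0.002, -3.141, 0.0]
wrist_force: [-0.2, -0.3, -1.3]
width: 0.0181
gripper_force: 48.9
```

Emit:
jog_arm(
  targets="-1 0 0 0.001 0; -1 0 0 0.0015 0; -1 0 0 0.0015 0; -1 0 0 0.0015 0",
)

```text
time_s: 31.88
tool_pos: [0.4434, 0.3701, 0.0101]
eef_rot: [-0.002, 3.141, 0.0]
wrist_force: [-1.5, -0.5, 4.5]
width: 0.0179
gripper_force: 49.5
```

Contact (4.5 N). Release and back off.

Emit:
jog_arm(
  targets="-0.2 0 0 0 0; -0.2 0 0 0 0; -0.2 0 0 0 0; -0.2 0 0 0 0",
)

```text
time_s: 32.22
tool_pos: [0.4432, 0.3699, 0.0088]
eef_rot: [0.002, -3.141, 0.0]
wrist_force: [0.2, 0.0, 0.7]
width: 0.034
gripper_force: 0.0
```

Emit:
jog_arm(
  targets="-0.2 0 0 -0.01 0; -0.2 0 0 -0.03 0; -0.2 0 0 -0.06 0; -0.2 0 0 -0.09 0; -0.2 0 0 -0.12 0",
)

```text
time_s: 32.63
tool_pos: [0.4431, 0.3698, 0.1309]
eef_rot: [0.002, -3.141, 0.0]
wrist_force: [0.5, -0.5, 0.8]
width: 0.0343
gripper_force: 0.0
```

Run:
```python
from h import *
im,d=robot.get_image("top"); P=cloud("top",d).reshape(-1,3)
for n,xy,z0,z1,r in [("large",(.4475,.186),.025,.06,.04)]:
    t=P[(np.hypot(P[:,0]-xy[0],P[:,1]-xy[1])<r)&(P[:,2]>z0)&(P[:,2]<z1)]; print(n,len(t),((t.max(0)+t.min(0))/2).round(4),np.ptp(t,axis=0).round(4))
plan((.44,.186,.12,3.14))
```

```text
large 123 [0.4477 0.1859 0.0359] [0.0468 0.0491 0.0217]
at [0.4465 0.3721 0.139 ] ang -3.14 t 32.6833 w 0.034274606585791796
[ 0.007 -0.186  0.019  0.003]
-> (0.44, 0.186, 0.12, 3.14)
```

Emit:
jog_arm(
  targets="0.7 0 -0.025 0 0; 0.7 0 -0.065 0 0; 0.7 0 -0.105 0 0; 0.7 0 -0.145 0 0; 0.7 0 -0.17 0 0",
)

```text
time_s: 33.1
tool_pos: [0.4433, 0.1972, 0.13]
eef_rot: [0.0, 3.141, -0.002]
wrist_force: [0.5, 0.3, -0.2]
width: 0.0725
gripper_force: 0.0
```

Emit:
jog_arm(
  targets="0.7 0 -0.013 0.01 0; 0.7 0 -0.015 0.02 0; 0.7 0 -0.015 0.02 0; 0.7 0 -0.015 0.02 0; 0.7 0 -0.015 0.02 0",
)

```text
time_s: 33.52
tool_pos: [0.4435, 0.186, 0.1094]
eef_rot: [0.004, -3.141, -0.001]
wrist_force: [0.3, -0.1, 0.6]
width: 0.0724
gripper_force: 0.0
```

Run:
```python
from h import *
top((.4477,.186),.034,.06,.04,"w12"); robot.get_image("wrist")
plan((.4477,.186,.06,3.14))
```

```text
2060 ctr [0.4466 0.1846 0.0384] ext [0.0497 0.049  0.0088]
at [0.4438 0.1861 0.1098] ang -3.139 t 33.6167 w 0.07235194136260273
[-0.004 -0.     0.05   0.004]
-> (0.4477, 0.186, 0.06, 3.14)
```

Emit:
jog_arm(
  targets="0.7 -0.003 -0.001 0.025 0; 0.7 -0.003 -0.001 0.05 0; 0.7 -0.003 -0.001 0.072 0; 0.7 -0.003 -0.001 0.088 0; 0.7 -0.003 -0.001 0.094 0",
)

```text
time_s: 34.03
tool_pos: [0.4444, 0.1843, 0.0126]
eef_rot: [0.004, -3.137, 0.002]
wrist_force: [0.4, -0.5, 0.2]
width: 0.0722
gripper_force: 0.0
```

Emit:
jog_arm(
  targets="0.7 0 0 0.002 0; 0.7 0 0 0.003 0; 0.7 0 0 0.003 0; 0.7 0 0 0.003 0; 0.7 0 0 0.003 0",
)

```text
time_s: 34.45
tool_pos: [0.4477, 0.1844, 0.0137]
eef_rot: [-0.002, 3.139, 0.001]
wrist_force: [0.5, 0.9, 0.6]
width: 0.0727
gripper_force: 0.0
```

Emit:
jog_arm(
  targets="-1 0 0 0 0; -1 0 0 0 0; -1 0 0 0 0; -1 0 0 0 0; -1 0 0 0 0",
  force=50,
)

```text
time_s: 34.87
tool_pos: [0.4474, 0.1843, 0.0135]
eef_rot: [-0.002, 3.14, 0.001]
wrist_force: [-2.3, 0.6, 5.6]
width: 0.0484
gripper_force: 51.3
```

Emit:
jog_arm(
  targets="-1 0 0 -0.005 0; -1 0 0 -0.015 0; -1 0 0 -0.035 0; -1 0 0 -0.06 0; -1 0 0 -0.085 0",
)

```text
time_s: 35.28
tool_pos: [0.4451, 0.1835, 0.0972]
eef_rot: [0.002, -3.138, 0.002]
wrist_force: [0.7, 0.8, -2.1]
width: 0.048
gripper_force: 52.0
```

Emit:
jog_arm(
  targets="-1 0 0 -0.015 0; -1 0 0 -0.025 0; -1 0 0 -0.025 0; -1 0 0 -0.025 0; -1 0 0 -0.025 0",
)

```text
time_s: 35.7
tool_pos: [0.4455, 0.1837, 0.1207]
eef_rot: [0.002, -3.139, 0.001]
wrist_force: [0.4, 0.5, -2.1]
width: 0.048
gripper_force: 52.0
```

Run:
```python
from h import *
plan((.5745,.3692,.122,3.14))
im,d=robot.get_image("wrist"); cv2.imwrite("pics/w13.png",im[:,:,::-1])
```

```text
at [0.4455 0.1837 0.1207] ang -3.14 t 35.7 w 0.047986914875507214
[-0.065  0.093 -0.001  0.001]
[-0.064  0.093 -0.001  0.001]
-> (0.5745, 0.3692, 0.122, 3.14)
```

View pics/w13.png

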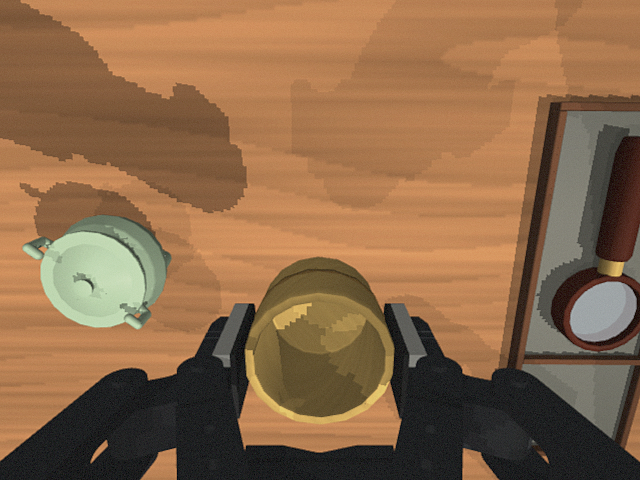

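The large weight hangs upright, and the magnifier lies in the long cell with its lens at (600,308), clear of the divider.

Emit:
jog_arm(
  targets="-1 -0.008 0.012 0 0; -1 -0.022 0.032 0 0; -1 -0.04 0.058 0 0; -1 -0.058 0.083 0 0; -1 -0.076 0.109 0 0",
)

```text
time_s: 36.17
tool_pos: [0.522, 0.2935, 0.1202]
eef_rot: [0.001, -3.138, 0.002]
wrist_force: [0.9, 0.2, -2.1]
width: 0.0482
gripper_force: 52.1
```

Emit:
jog_arm(
  targets="-1 -0.017 0.024 0 0; -1 -0.031 0.045 0 0; -1 -0.042 0.06 0 0; -1 -0.049 0.071 0 0; -1 -0.053 0.076 0 0",
)

```text
time_s: 36.58
tool_pos: [0.5749, 0.3703, 0.1193]
eef_rot: [0.004, -3.138, 0.002]
wrist_force: [-0.2, 0.1, -2.2]
width: 0.0483
gripper_force: 52.1
```

Emit:
jog_arm(
  targets="-1 0 0.001 0.01 0; -1 0 0.001 0.03 0; -1 0 0.001 0.05 0; -1 0 0.001 0.06 0; -1 0 0.001 0.06 0",
)

```text
time_s: 37.0
tool_pos: [0.5718, 0.3678, 0.0569]
eef_rot: [0.001, -3.133, 0.007]
wrist_force: [-0.8, -0.6, -2.7]
width: 0.0486
gripper_force: 52.1
```

Emit:
jog_arm(
  targets="-1 0 0 0 0; -1 0 0 0 0; -1 0 0 0 0; -1 0 0 0 0; -1 0 0 0 0",
)

```text
time_s: 37.42
tool_pos: [0.5762, 0.3705, 0.0639]
eef_rot: [-0.002, 3.139, 0.002]
wrist_force: [0.0, -0.9, -2.5]
width: 0.0483
gripper_force: 52.1
```

Run:
```python
from h import *
plan((.5747,.3695,.0195,3.14))
```

```text
at [0.5762 0.3705 0.0639] ang -3.14 t 37.4167 w 0.04833395593300343
[ 0.001 -0.001  0.044  0.003]
-> (0.5747, 0.3695, 0.0195, 3.14)
```

Emit:
jog_arm(
  targets="-1 0 -0.001 0.012 0; -1 0 -0.001 0.025 0; -1 0 -0.001 0.035 0; -1 0 -0.001 0.039 0; -1 0 -0.001 0.04 0",
)

```text
time_s: 37.83
tool_pos: [0.5739, 0.3684, 0.0201]
eef_rot: [0.002, -3.138, 0.003]
wrist_force: [1.0, 0.2, -2.2]
width: 0.0479
gripper_force: 52.1
```

Emit:
jog_arm(
  targets="-1 0 0 0 0; -1 0 0 0 0; -1 0 0 0 0; -1 0 0 0.001 0; -1 0 0 0.001 0",
)

```text
time_s: 38.25
tool_pos: [0.5755, 0.3692, 0.0214]
eef_rot: [-0.002, 3.141, 0.0]
wrist_force: [0.7, 0.5, -2.9]
width: 0.0478
gripper_force: 52.1
```

Emit:
jog_arm(
  targets="-1 0 0 0.001 0; -1 0 0 0.001 0; -1 0 0 0.001 0; -1 0 0 0.001 0",
)

```text
time_s: 38.58
tool_pos: [0.5753, 0.3692, 0.0203]
eef_rot: [0.002, -3.142, -0.0]
wrist_force: [0.8, 0.8, -1.6]
width: 0.0481
gripper_force: 52.1
```

Emit:
jog_arm(
  targets="-1 0 0 0.001 0; -1 0 0 0.0015 0; -1 0 0 0.0015 0; -1 0 0 0.0015 0",
)

```text
time_s: 38.92
tool_pos: [0.5755, 0.3693, 0.0197]
eef_rot: [-0.002, 3.141, 0.0]
wrist_force: [-1.3, -1.4, 2.5]
width: 0.0482
gripper_force: 52.4
```

Emit:
jog_arm(
  targets="0.5 0 0 0 0; 0.5 0 0 0 0; 0.5 0 0 0 0; 0.5 0 0 0 0; 0.5 0 0 0 0",
)

```text
time_s: 39.33
tool_pos: [0.5754, 0.3692, 0.0187]
eef_rot: [-0.002, 3.142, 0.0]
wrist_force: [0.2, 0.3, 0.5]
width: 0.064
gripper_force: 0.0
```

Emit:
jog_arm(
  targets="0.5 0 0 -0.01 0; 0.5 0 0 -0.03 0; 0.5 0 0 -0.06 0; 0.5 0 0 -0.09 0; 0.5 0 0 -0.12 0",
)

```text
time_s: 39.75
tool_pos: [0.575, 0.369, 0.1406]
eef_rot: [0.002, -3.141, 0.0]
wrist_force: [0.4, -0.2, 0.5]
width: 0.0642
gripper_force: 0.0
```

Emit:
jog_arm(
  targets="0.5 0.03 -0.02 -0.02 0; 0.5 0.06 -0.05 -0.02 0; 0.5 0.09 -0.08 -0.02 0; 0.5 0.11 -0.11 -0.02 0; 0.5 0.12 -0.13 -0.02 0",
)

```text
time_s: 40.17
tool_pos: [0.4527, 0.2371, 0.1598]
eef_rot: [0.003, -3.141, 0.001]
wrist_force: [-0.2, 0.6, 0.4]
width: 0.064
gripper_force: 0.0
```

Run:
```python
from h import *
print(pose()[0])
im,d=robot.get_image("top"); P=cloud("top",d)
a=cv2.resize(im[195:305,135:195,::-1],None,fx=5,fy=5,interpolation=cv2.INTER_CUBIC);b=cv2.resize(im[210:320,420:490,::-1],None,fx=5,fy=5,interpolation=cv2.INTER_CUBIC)
cv2.imwrite("pics/f.png",np.hstack([a,b])); P=P.reshape(-1,3)
for n,xy,z0,z1,r in [("large",(.5747,.3695),.025,.07,.04),("mag",(.4497,.3695),.0145,.05,.1),("dish",(.427,-.396),.05,.09,.03),("loupe",(.519,-.36),.025,.06,.03),("small",(.523,-.42),.022,.06,.025),("burner",(.4575,.0585),.02,.1,.05),("middle",(.4485,-.172),.02,.06,.03)]:
    t=P[(np.hypot(P[:,0]-xy[0],P[:,1]-xy[1])<r)&(P[:,2]>z0)&(P[:,2]<z1)]; print(n,len(t),((t.max(0)+t.min(0))/2).round(4),np.ptp(t,axis=0).round(4))
```

```text
[0.45270354 0.23713868 0.15982432]
large 58 [0.5818 0.3589 0.0386] [0.0389 0.0269 0.0264]
mag 86 [0.4169 0.3501 0.0226] [0.0869 0.0537 0.0157]
dish 45 [ 0.4267 -0.3942  0.0631] [0.015  0.0124 0.0258]
loupe 123 [ 0.52   -0.3586  0.0334] [0.03   0.0303 0.0165]
small 59 [ 0.523  -0.4182  0.0291] [0.0262 0.0263 0.0128]
burner 510 [0.4574 0.0586 0.0457] [0.0642 0.062  0.0403]
middle 71 [ 0.4484 -0.1711  0.0286] [0.035  0.0356 0.0164]
```

View pics/f.png

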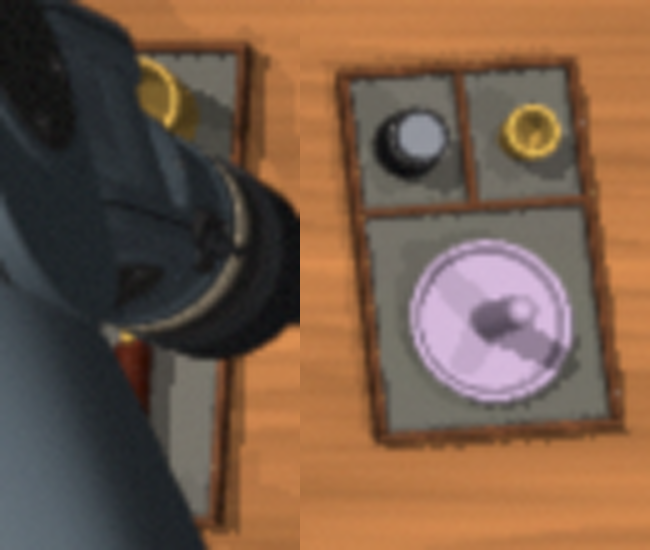

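The ring tray is right: loupe (412,140), small weight (530,130) and dish (490,320) are all in their cells. The arm hides the silver tray, so I'm moving aside to measure it from depth.

Emit:
jog_arm(
  targets="0.5 0 -0.03 -0.02 0; 0.5 0 -0.07 -0.04 0; 0.5 0 -0.11 -0.04 0; 0.5 0 -0.15 -0.04 0; 0.5 0 -0.19 -0.04 0",
)

```text
time_s: 40.63
tool_pos: [0.4562, 0.0474, 0.2008]
eef_rot: [-0.003, 3.138, -0.0]
wrist_force: [1.3, -1.0, 0.2]
width: 0.064
gripper_force: 0.0
```

Emit:
jog_arm(
  targets="0.5 0 -0.03 0 0; 0.5 0 -0.07 0 0; 0.5 0 -0.1 0 0; 0.5 0 -0.11 0 0; 0.5 0 -0.11 0 0",
)

```text
time_s: 41.05
tool_pos: [0.4561, -0.0631, 0.1996]
eef_rot: [0.005, 3.14, -0.001]
wrist_force: [0.2, 0.6, -0.9]
width: 0.0641
gripper_force: 0.0
```

Run:
```python
from h import *
im,d=robot.get_image("top"); P=cloud("top",d).reshape(-1,3)
for n,xy,z0,z1,r in [("large",(.5747,.3695),.03,.07,.04),("mag",(.4497,.3695),.0155,.05,.09),("lens",(.4917,.3695),.016,.05,.032),("handle",(.41,.3695),.016,.05,.03)]:
    t=P[(np.hypot(P[:,0]-xy[0],P[:,1]-xy[1])<r)&(abs(P[:,1]-.3695)<.035)&(P[:,2]>z0)&(P[:,2]<z1)]; print(n,len(t),((t.max(0)+t.min(0))/2).round(4),np.ptp(t,axis=0).round(4),"zmax",np.percentile(t[:,2],90))
```

```text
large 162 [0.5763 0.3691 0.0412] [0.0497 0.0494 0.0217] zmax 0.04840784524090891
mag 556 [0.4492 0.3686 0.0231] [0.1717 0.0608 0.0152] zmax 0.025815848046323753
lens 297 [0.4903 0.371  0.023 ] [0.061  0.0561 0.014 ] zmax 0.023561436700864573
handle 179 [0.4104 0.3701 0.0236] [0.0588 0.0201 0.0143] zmax 0.027701490079144842
```

```bash
python3 -c "
from rig import robot
print(robot.close_job())"
```

```text
the job is handed in; nothing more can be done
None
```

Both trays are made up and the job is handed in at about 41 s. Camera checks put all five items upright in their compartments, with the burner and middle weight where they started; the hand-in returned no verdict.

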